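# Assemble the vial carousel on its splined drive

## Task

Get the vial carousel ready for the microscope: take the dust cap off the splined drive shaft and put it in the parts tray, then fit the four-armed carrier on the shaft, rocking it until the teeth mesh and it sits fully home on the drive's shoulder. Then load every vial holder that is in the rack into a slot of the carrier, any holder in any slot: T-foot lengthwise through the slot, body down on the plate, then a quarter turn so that it is locked. Leave the bottle, the beaker and the tip box undisturbed.

Things in the scene. Friction and masses are not known exactly. Their poses are not given: they have to be found in the camera images.
- cap_mid (a point): Black hexagonal dust cap, upside-down cup over the splined shaft at the start, resting on the drive's shoulder; 52 mm high, 38 mm across the flats, 2 mm loose on the shaft. The point is its centre, half-way up (26 mm above its open underside); z up; its x axis is normal to one flat, others every 60 degrees. 30 g.
- tray_in (a point): Centre of the inner floor of a fixed grey open parts tray, 110 by 110 mm outside, 28 mm high, walls 4 mm; the floor is 4 mm above the table. Stands beyond the carrier on the left; its x and y are along its walls.
- seat (a point): The fixed drive: a grey round base (120 mm across, 12 mm high) and a black column 48 mm across. This point is the centre of the column's flat top, the shoulder, 55 mm above the table; z up. The steel splined shaft rises from it and does not turn.
- shaft_top (a point): Top of the shaft's pilot tip, on its axis, 48 mm above the shoulder. Six straight teeth 4.5 mm wide, out to 15 mm radius, run from 0 to 38 mm above the shoulder: one along this point's x axis, the others every 60 degrees. The core is 19 mm across; above the teeth it goes on as a tapering plain tip 10 mm long.
- hub (a point): The carrier: white plate 8 mm thick, four arms in a cross (62 mm wide, reaching 95 mm from the centre along its x and y), and a square hub 44 by 44 mm, flat sides facing its x and y, 55 mm high from the underside. The point is on the hub's axis, 27.5 mm above the underside; z up. Lies flat on the table at the start, hub up. 260 to 400 g.
- carrier_under (a point): Centre of the carrier's underside, axes as the hub's. The bore is open at both ends; from 0 to 38 mm up it has six inward teeth 4.5 mm wide, reaching in to 11 mm radius, centred 30, 90, 150.. degrees from its x axis, so a gap lies along x and every 60 degrees. Meshed, play is about 6 degrees either way; fully home, this underside lies on the shoulder.
- slot0 (a point): Centre of the slot in one arm of the carrier, on the plate's upper face. The slot goes through the 8 mm plate and is 38 mm long along the carrier's x (the carrier's own axes) by 15 mm wide. Axes as the carrier's. The slot's centre is 66 mm from the hub's axis towards the carrier's +x.
- slot1 (a point): Centre of the slot in one arm of the carrier, on the plate's upper face. The slot goes through the 8 mm plate and is 38 mm long along the carrier's y (the carrier's own axes) by 15 mm wide. Axes as the carrier's. The slot's centre is 66 mm from the hub's axis towards the carrier's +y.
- slot2 (a point): Centre of the slot in one arm of the carrier, on the plate's upper face. The slot goes through the 8 mm plate and is 38 mm long along the carrier's x (the carrier's own axes) by 15 mm wide. Axes as the carrier's. The slot's centre is 66 mm from the hub's axis towards the carrier's -x.
- slot3 (a point): Centre of the slot in one arm of the carrier, on the plate's upper face. The slot goes through the 8 mm plate and is 38 mm long along the carrier's y (the carrier's own axes) by 15 mm wide. Axes as the carrier's. The slot's centre is 66 mm from the hub's axis towards the carrier's -y.
- rack: Fixed aluminium holder rack: two rails 240 mm long (along its x) and 22 mm high, 20 mm wide each, with a channel 15 mm wide between them; black end pieces. Origin at the centre of its underside. The holders stand on it with their long sides along the channel, 58 mm apart (at -87, -29, 29 and 87 mm along its x), and lift straight out.
- holder0_mid (a point): Aluminium vial holder, upright, 80 g. Body 38 (its x) by 26 (its y) by 40 mm high; black stopper 18 mm across, 8 mm high on top. Below it a round neck 11 mm across, 10 mm long, then a T-foot 34 mm along x, 11 mm along y, 8 mm thick. The point is the body's centre: its underside is 20 mm below, the foot's underside 38 mm below; z up. May be absent (None).
- holder1_mid (a point): A vial holder just like holder0; the same point and axes. May be absent (None).
- holder2_mid (a point): A vial holder just like holder0; the same point and axes. May be absent (None).
- holder3_mid (a point): A vial holder just like holder0; the same point and axes. May be absent (None).
- cap: The dust cap again: centre of its open underside.
- bottle: Bystander: amber glass bottle, 56 mm across, 110 mm high; origin at the centre of its underside.
- beaker: Bystander: glass beaker, 66 mm across, 85 mm high; origin at the centre of its underside.
- tipbox: Bystander: pipette tip box, 85 by 120 mm, 55 mm high; origin at the centre of its underside.
Not all that is in view belongs to the job. There is more than one size of the part that bears hub; the job needs the middle-sized.

How it is judged:
By the outcome, as a careful person would: the job done as asked, in the order asked, and still so for the second after the job is handed in, with the robot touching nothing.
Of holder0, holder1, holder2, holder3 only 2 to 4 are there at a start; the rules pass over those that are not, and their reading is None.
At some moment in a run one of carrier may be knocked a few centimetres aside while the robot is not near it.
It also fails if it takes over 210 s, if anything falls off the work surface, if the arm or the gripper's body presses on something with over 40 N, if the wrist force passes 120 N, or if a joint passes its speed limit or range.

## Robot

A 6-joint arm with a two-finger parallel gripper is mounted at the origin on the work surface. World frame = base frame: x ahead of the robot, y to its left, z up, the work surface at z = 0. Lengths are in m, angles in rad, forces in N, time in s.
With the tool pointing down it reaches from about 0.425 to 1.125 m from the base axis. Payload 14.9 kg.
Tool frame: the origin (TCP) lies between the finger pads; the fingertips stand 25 mm ahead of it and the grasp point (between the pads) lies 6 mm ahead of it; z points along the fingers, y is the line along which they close (so a half turn about z gives the same grasp; the last joint's range is limited). The gripper opens to 91 mm and grips with 3 to 60 N. Pads are 32 mm wide; open, the fingers measure 118 mm over their backs; the gripper's body (76 mm by 178 mm) begins 60 mm behind the grasp point.
Start: joints at [-0.033, 0.379, 1.734, -0, 1.028, -0.033], TCP at [0.7, -0, 0.239] pointing down, gripper open.
Joint ranges: [-2.77, 2.77], [-0.74, 2.19], [0, 2.66], [-1.06, 4.2], [0.31, 2.87], [-3.08, 3.08]. Speed limits (rad/s): [1.89, 1.89, 2.39, 3.14, 3.14, 3.14].

## Interface

Orientations are given as a unit quaternion [w, x, y, z].
In Python, from station import r, vision gives the robot as it stands.
- The arm moves only by the shell command python3 -m handwheel 'ROWS' [OPENING] [FORCE]. ROWS is JSON, one flat list of numbers, 6 for each row, row after row: the shift along the tool's x, y, z in units of 50 cm (1.0 is 50 cm), then the turn, a rotation vector about the tool's x, y, z in units of 60 degrees (1.0 is 60 degrees). A call has exactly 8 rows; each row shifts and turns the commanded pose from where the row before left it, along the tool's axes as they then stand; what a row does not reach is not made up. A row lasts 1/12 s, in which the tool goes at most 41.7 mm and 7.16 degrees, less where a joint would pass 70% of its speed; a pose out of reach is approached as far as the arm can. A call with a number of a shift or a turn outside -1 to 1 is refused whole. A call with a gripper value outside its range is refused whole. OPENING is the closure in counts, from 0 (fully open) to 255 (shut), set as the call begins (- or left out, the last holds). The fingers move at their own pace and stop on an object; FORCE is the grip in N (left out, the last holds). Time passes only in rows, so rows that do not move let the fingers close, or fill a call up. It gives the time, the measured TCP pose, the force, the opening and the grip force at its end, in the units of the state.
- r.state(): the state, without advancing time (a new reading comes with each control period).
- vision.grab_frame(name): name is "scene" or "side" or "wrist"; returns a dict with "img" (420x560x3 uint8, red, green, blue), "z_map" (420x560 float32, m along the optical axis (not along the pixel's ray), 0 where there is no reading), "fx", "fy", "cx", "cy" (pixels), "extrinsics" (4x4, takes a point from world to camera coordinates); the wrist camera has in their place "mount" (4x4, takes a point from camera to tool coordinates, whose origin is the TCP and whose axes are the flange's). Camera axes: x right, y up, looking along -z (the intrinsics and any distortion apply to the point x, -y, -z); pixel columns grow to the right and rows downward; lengths in m; the calibration is good to about 2 mm. A picture is of the moment at which its call begins: read the wrist's pose just before it.
- r.sign_off(): hands the job in; it is judged then, once.
The state is a dict: "clock": time; "qpos": joint angles; "joint_velocities": joint speeds; "tau": joint torques, N m; "eef_pos": TCP position; "orientation": TCP orientation; "ft_force": force on the tool from outside, world axes, zero at the start; "moment": the same for the moment, N m; "grip_width": finger opening in m; "gripper_force": force on a finger pad.
Only numpy, scipy, OpenCV 4.12 (cv2) and the standard library are available. Lean on these libraries where they do the work, as an engineer would, in place of code of your own. Each camera call takes 0.05 s, during which the arm holds its last target. There are 200 camera calls.

## Working session

There is one attempt and no reset: what is moved stays moved. The work goes in short steps, Python scripts to look and compute and a shell command to move; the robot and the scene stay as the last step left them, time stands still between calls to the robot, and variables do not carry over. Pictures are saved under pics/ and viewed, at most 14 in all, crops included, and the job is handed in when it is done.

```bash
ls; mkdir -p pics
cat > h.py <<'E'
import numpy as np,cv2
from station import r,vision
from scipy.spatial.transform import Rotation as R
def T_tool(s=None):
    s=s or r.state(); q=s['orientation']; M=np.eye(4); M[:3,:3]=R.from_quat([q[1],q[2],q[3],q[0]]).as_matrix(); M[:3,3]=s['eef_pos']; return M
def grab(n):
    s=r.state(); f=vision.grab_frame(n)
    f['c2w']=T_tool(s)@np.array(f['mount']) if n=='wrist' else np.linalg.inv(np.array(f['extrinsics'])); return f
def ray(f,u,v):
    d=np.array([(u-f['cx'])/f['fx'],-(v-f['cy'])/f['fy'],-1.]); return f['c2w'][:3,3],f['c2w'][:3,:3]@d
def plane(f,u,v,z):
    o,d=ray(f,u,v); return o+d*(z-o[2])/d[2]
def cloud(f):
    h,w=f['z_map'].shape; u,v=np.meshgrid(np.arange(w),np.arange(h)); z=f['z_map']
    P=np.stack([(u-f['cx'])/f['fx']*z,-(v-f['cy'])/f['fy']*z,-z],-1)
    W=P@f['c2w'][:3,:3].T+f['c2w'][:3,3]; W[z==0]=np.nan; return W
def save(f,name): cv2.imwrite('pics/'+name,f['img'][:,:,::-1])
E
python3 - <<'E'
from h import *
for n in ['scene','side','wrist']:
    f=grab(n); save(f,n+'0.png'); print(n,[k for k in f], f['c2w'][:3,3].round(3))
s=r.state(); print({k:np.round(v,3) for k,v in s.items()})
E
```

```text
pics
scene ['img', 'z_map', 'fx', 'fy', 'cx', 'cy', 'extrinsics', 'c2w'] [1.494 0.615 1.055]
side ['img', 'z_map', 'fx', 'fy', 'cx', 'cy', 'extrinsics', 'c2w'] [-0.1   -0.822  0.824]
wrist ['img', 'z_map', 'fx', 'fy', 'cx', 'cy', 'mount', 'c2w'] [0.7   0.072 0.384]
{'clock': np.float64(0.15), 'qpos': array([-0.033,  0.379,  1.735, -0.   ,  1.029, -0.033]), 'joint_velocities': array([-0.001, -0.001, -0.002,  0.001,  0.001,  0.   ]), 'tau': array([-1.0000e-03, -7.6411e+01, -4.3466e+01,  6.5000e-02,  4.1000e-02,
       -0.0000e+00]), 'eef_pos': array([ 0.7  , -0.   ,  0.238]), 'orientation': array([-0.   ,  0.707,  0.707, -0.   ]), 'ft_force': array([ 0.601, -0.692, -0.72 ]), 'moment': array([-0.015,  0.025, -0.018]), 'gripper_force': np.float64(0.0), 'grip_width': np.float64(0.091)}
```

View pics/scene0.png

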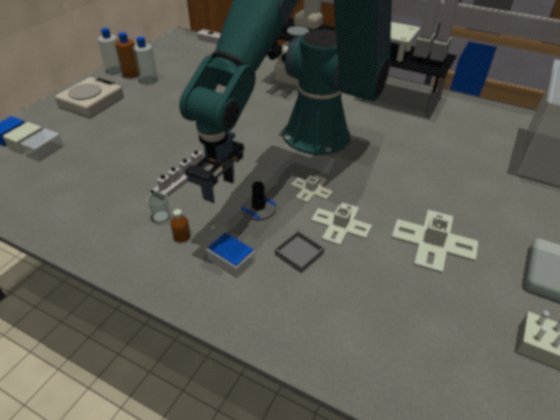

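View pics/side0.png

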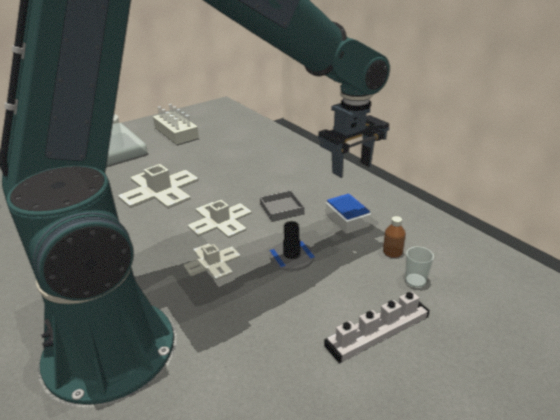

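The scene view shows three carriers at (312,187) small, (341,222) middle and (436,240) large. The cap and drive are at (258,195), the tray at (300,250), the rack with 4 holders at (180,172), the tip box at (230,250), the bottle at (180,228) and the beaker at (159,207).
The side view has the same things: carriers at (213,258), (220,215) and (158,183), the cap at (291,240), and four holders at (347..409, 334..300).
Candidates for the hub are those three carriers. I choose the middle one, and will check its size by measurement (tip-to-tip 190 mm).

```bash
cat > m.py <<'E'
from h import *
np.set_printoptions(precision=4,suppress=True)
f=grab('scene'); g=grab('side')
for nm,F,boxes in [('scene',f,[(290,170,335,205),(312,200,372,245),(390,205,480,272)]),('side',g,[(185,235,242,282),(187,195,252,238),(115,160,200,207)])]:
    W=cloud(F); hsv=cv2.cvtColor(F['img'],cv2.COLOR_RGB2HSV)
    for b in boxes:
        sl=(slice(b[1],b[3]),slice(b[0],b[2])); P=W[sl].reshape(-1,3); H=hsv[sl].reshape(-1,3)
        m=(P[:,2]>0.003)&(P[:,2]<0.02)&(H[:,2]>150); Q=P[m]
        if len(Q)<10: print(nm,b,'few',m.sum());continue
        c,(w,h),a=cv2.minAreaRect(Q[:,:2].astype(np.float32)); top=P[P[:,2]>0.03]
        print(nm,b,'plate',len(Q),np.array(c),w,h,a,'z',np.median(Q[:,2]),'top',np.median(top,0) if len(top) else None,len(top), np.nanmax(P[:,2]))
    # cap/black column, tray, rack
    for name,b in ({'cap':(245,178,272,212),'tray':(272,230,328,272),'rack':(148,140,215,200)} if nm=='scene' else {'cap':(278,215,305,262),'tray':(258,188,306,222),'rack':(320,285,434,360)}).items():
        sl=(slice(b[1],b[3]),slice(b[0],b[2])); P=W[sl].reshape(-1,3)
        ok=np.isfinite(P[:,2])
        for lo,hi in {'cap':[(.06,.1),(.1,.12)],'tray':[(.02,.035)],'rack':[(.017,.027),(.05,.068),(.068,.08)]}[name]:
            Q=P[ok&(P[:,2]>lo)&(P[:,2]<hi)]
            if len(Q)>5: print(nm,name,lo,len(Q),Q.mean(0),'rect',cv2.minAreaRect(Q[:,:2].astype(np.float32)))
cv2.imwrite('pics/crop1.png',cv2.resize(np.vstack([f['img'][130:280,140:380],g['img'][170:320,170:410]]),None,fx=2,fy=2,interpolation=cv2.INTER_CUBIC)[:,:,::-1])
E
python3 m.py
```

```text
scene (290, 170, 335, 205) plate 141 [0.3456 0.1499] 0.06278042495250702 0.11854521185159683 35.68067169189453 z 0.007194610245406352 top [0.3306 0.1345 0.0389] 82 0.04773941800040715
scene (312, 200, 372, 245) plate 757 [0.4406 0.2944] 0.17155420780181885 0.1681731641292572 47.978973388671875 z 0.008553790761970825 top [0.4544 0.296  0.0486] 216 0.05951932517117464
scene (390, 205, 480, 272) plate 1651 [0.3678 0.5872] 0.24303686618804932 0.23896418511867523 50.20907974243164 z 0.011715488533111662 top [0.3958 0.5885 0.0628] 490 0.081476793713399
scene cap 0.06 122 [0.5225 0.0253 0.0806] rect ((0.519726037979126, 0.025260968133807182), (0.02403942681849003, 0.041591182351112366), 39.41091537475586)
scene cap 0.1 89 [0.5129 0.0198 0.1066] rect ((0.5128096342086792, 0.01936635747551918), (0.03992929309606552, 0.0379745252430439), 16.992666244506836)
scene tray 0.02 288 [0.6317 0.234  0.026 ] rect ((0.6300224661827087, 0.2330074906349182), (0.11235304921865463, 0.11622598022222519), 75.44189453125)
scene rack 0.017 191 [ 0.5629 -0.3074  0.0217] rect ((0.508202314376831, -0.3079902827739
[... 1175 characters left out ...]
154), (0.042705390602350235, 0.03680470958352089), 71.89474487304688)
side tray 0.02 278 [0.6313 0.2256 0.0257] rect ((0.6315253973007202, 0.2282889038324356), (0.12296857684850693, 0.11162233352661133), 74.75364685058594)
side rack 0.017 1119 [ 0.4863 -0.3267  0.0224] rect ((0.5074285864830017, -0.31550225615501404), (0.058286748826503754, 0.25959664583206177), 84.7446060180664)
side rack 0.05 749 [ 0.4975 -0.3184  0.0602] rect ((0.5032809972763062, -0.3153359293937683), (0.029986074194312096, 0.21398556232452393), 84.93214416503906)
side rack 0.068 164 [ 0.4973 -0.3144  0.0706] rect ((0.5028093457221985, -0.31486859917640686), (0.018184911459684372, 0.19055414199829102), 84.38597106933594)
```

View pics/crop1.png

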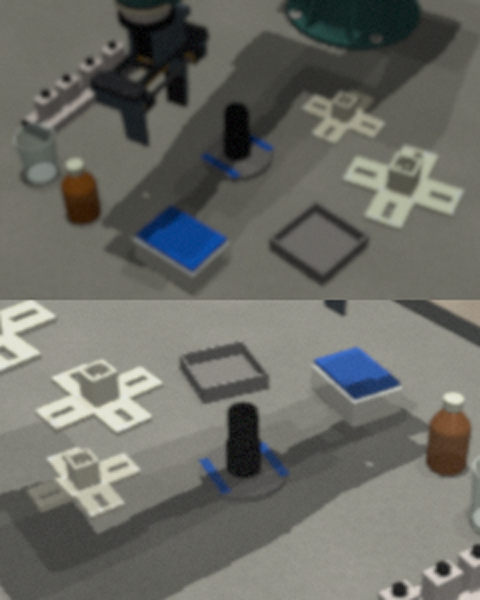

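The crop shows the middle carrier in the scene view at about (341,222). It has a white plate about 8.5 mm high with the hub at 55 to 60 mm, larger than the small one at (312,187), so the choice stands. The cap is black at about (0.511, 0.017) with its top at z=0.107, as expected. Next I move the wrist camera over the cap.

```bash
python3 -m handwheel '[-0.0138,-0.0475,-0.025,0,0,0,-0.0138,-0.0475,-0.025,0,0,0,-0.0138,-0.0475,-0.025,0,0,0,-0.0138,-0.0475,-0.025,0,0,0,-0.0138,-0.0475,-0.025,0,0,0,-0.0138,-0.0475,-0.025,0,0,0,-0.0138,-0.0475,-0.025,0,0,0,-0.0138,-0.0475,-0.025,0,0,0]'
python3 -m handwheel '[0,0,0,0,0,0,0,0,0,0,0,0,0,0,0,0,0,0,0,0,0,0,0,0,0,0,0,0,0,0,0,0,0,0,0,0,0,0,0,0,0,0,0,0,0,0,0,0]'
python3 - <<'E'
from h import *
f=grab('wrist'); save(f,'w1.png'); print(f['fx'],f['c2w'].round(3)); np.savez('w1.npz',**{k:f[k] for k in f})
E
```

```text
clock: 0.92
eef_pos: [0.5087, -0.0554, 0.3393]
orientation: [-0.0, 0.707, 0.707, -0.0]
ft_force: [0.3, 0.2, 0.0]
grip_width: 0.0913
gripper_force: 0.0
clock: 1.58
eef_pos: [0.5102, -0.0551, 0.3386]
orientation: [-0.0, 0.707, 0.707, -0.0]
ft_force: [0.5, -0.3, 0.3]
grip_width: 0.0909
gripper_force: 0.0
349.90866465787406 [[ 1.    -0.001 -0.001  0.51 ]
 [ 0.001  0.967  0.254  0.017]
 [ 0.001 -0.254  0.967  0.484]
 [ 0.     0.     0.     1.   ]]
```

View pics/w1.png

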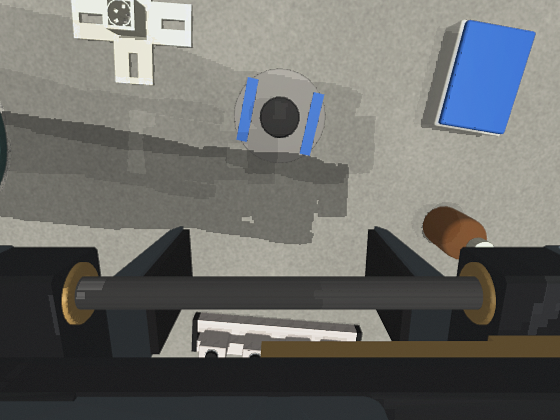

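The picture shows the cap at (280,117), round to the eye. It also shows blue tape on the base, part of the small carrier at (120,15), the tip box, the bottle and the rack below. I measure the cap here, then go closer over it.

```bash
python3 -m handwheel '[0.012,0,0.025,0,0,0,0.012,0,0.025,0,0,0,0.012,0,0.025,0,0,0,0.012,0,0.025,0,0,0,0.012,0,0.025,0,0,0,0.012,0,0.025,0,0,0,0.012,0,0.025,0,0,0,0.0,0,0.025,0,0,0]'
cat > cap.py <<'E'
from h import *
np.set_printoptions(precision=4,suppress=True)
f=grab('wrist'); W=cloud(f); m=((W[...,2]>.1)&(W[...,2]<.115)).astype(np.uint8)
n,l,st,c=cv2.connectedComponentsWithStats(m); 
for i in range(1,n):
    if st[i,4]>200:
        x,y=c[i]; print('comp',st[i],c[i])
        M=(l==i).astype(np.uint8); k,_=cv2.findContours(M,cv2.RETR_EXTERNAL,cv2.CHAIN_APPROX_NONE); k=max(k,key=len)[:,0]
        P=np.array([plane(f,u,v,.107)[:2] for u,v in k]); ctr,rad=cv2.minEnclosingCircle(P.astype(np.float32)); ctr=np.mean([P.max(0),P.min(0)],0)
        print('ctr',ctr,rad,'z',np.median(W[l==i][:,2]))
        d=P-ctr
        for a in range(0,180,6):
            t=np.radians(a); p=d@[np.cos(t),np.sin(t)]; print(a,round(1000*(p.max()-p.min()),1),end='; ')
        th=np.arctan2(d[:,1],d[:,0]); rr=np.hypot(*d.T); ok=(rr<.03); z=np.sum((rr[ok]-rr[ok].mean())*np.exp(-6j*th[ok])); print('\ncorner phase deg',-np.degrees(np.angle(z))/6*-1,abs(z)/ok.sum()*1000)
x,y=map(int,c[np.argmax(st[1:,4])+1]); cv2.imwrite('pics/capc.png',cv2.resize(f['img'][max(0,y-70):y+70,x-90:x+90],None,fx=3,fy=3,interpolation=cv2.INTER_CUBIC)[:,:,::-1])
print(T_tool()[:3,3])
E
python3 cap.py
```

```text
clock: 2.3
eef_pos: [0.5098, -0.0121, 0.2374]
orientation: [-0.0, 0.707, 0.707, -0.0]
ft_force: [0.0, 1.0, 0.0]
grip_width: 0.0913
gripper_force: 0.0
comp [ 255  147   52   51 1980] [280.1152 172.0404]
ctr [0.5115 0.0174] 0.021056141704320908 z 0.1069949217122586
0 40.6; 6 41.4; 12 41.8; 18 41.8; 24 41.3; 30 40.3; 36 39.6; 42 39.2; 48 39.3; 54 40.0; 60 41.0; 66 41.7; 72 41.9; 78 41.7; 84 41.1; 90 40.0; 96 39.2; 102 39.5; 108 39.7; 114 40.2; 120 40.9; 126 41.6; 132 41.8; 138 41.6; 144 41.0; 150 40.0; 156 38.9; 162 39.3; 168 39.3; 174 39.8; 
corner phase deg -11.381606474740337 0.277060592464854
[ 0.5087 -0.0123  0.2352]
```

View pics/capc.png

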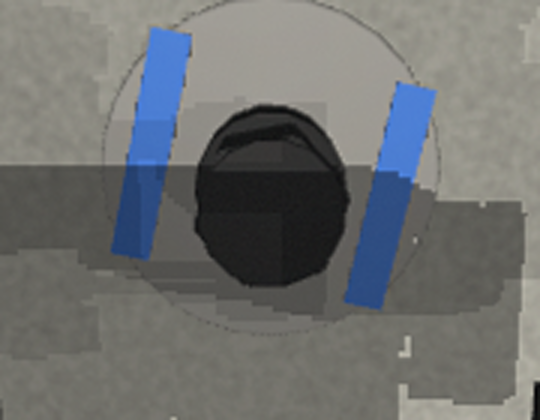

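The cap shows as a dark blob centred at about (280,172) in the full frame. Minimum widths at about 40, 100 and 160° give the flat normals, and the centre is (0.5115, 0.0174). I turn the tool by 20° to match, then plan the descent.

```bash
python3 -m handwheel '[0,0,0,0,0,0.111,0,0,0,0,0,0.111,0,0,0,0,0,0.111,0,0,0,0,0,0,0,0,0,0,0,0,0,0,0,0,0,0,0,0,0,0,0,0,0,0,0,0,0,0]' >/dev/null
cat > plan.py <<'E'
import sys
from h import *
# plan.py x y z yaw_deg(tool y axis dir): prints shift in tool units and turn
def plan(x,y,z,yaw):
    T=T_tool(); d=T[:3,:3].T@(np.array([x,y,z])-T[:3,3])/0.5
    cur=np.degrees(np.arctan2(T[1,1],T[0,1])); dy=(yaw-cur+180)%360-180
    c=np.radians(yaw); B=np.array([[-np.sin(c),np.cos(c),0],[np.cos(c),np.sin(c),0],[0,0,-1]]).T
    rv=R.from_matrix(T[:3,:3].T@B).as_rotvec(degrees=True)/60
    print('pos',T[:3,3].round(4),'yaw',round(cur,2),'shift units(cur frame)',d.round(4),'(aft turn)',(B.T@(np.array([x,y,z])-T[:3,3])/.5).round(4),'rotvec units',rv.round(4),'q6',round(r.state()['qpos'][5],2))
plan(*map(float,sys.argv[1:5]))
E
python3 plan.py 0.5115 0.0174 0.101 -20
```

```text
pos [ 0.51   -0.0132  0.2389] yaw -19.87 shift units(cur frame) [ 0.0586 -0.018   0.2758] (aft turn) [ 0.0585 -0.0181  0.2758] rotvec units [-0.      0.      0.0021] q6 0.28
```

```bash
python3 -m handwheel '[0.03,-0.009,0,0,0,0.002,0.0286,-0.009,0,0,0,0,0,0,0.05,0,0,0,0,0,0.05,0,0,0,0,0,0.05,0,0,0,0,0,0.05,0,0,0,0,0,0.05,0,0,0,0,0,0.0258,0,0,0]' | head -2
python3 -m handwheel '[0,0,0,0,0,0,0,0,0,0,0,0,0,0,0,0,0,0,0,0,0,0,0,0,0,0,0,0,0,0,0,0,0,0,0,0,0,0,0,0,0,0,0,0,0,0,0,0]' 255 15
python3 -m handwheel '[0,0,0,0,0,0,0,0,0,0,0,0,0,0,0,0,0,0,0,0,0,0,0,0,0,0,0,0,0,0,0,0,0,0,0,0,0,0,0,0,0,0,0,0,0,0,0,0]'
```

```text
clock: 3.68
eef_pos: [0.5104, 0.0174, 0.0986]
clock: 4.35
eef_pos: [0.5117, 0.0174, 0.1013]
orientation: [0.0, 0.82, 0.573, 0.0]
ft_force: [-1.0, 0.4, -0.1]
grip_width: 0.041
gripper_force: 0.0
clock: 5.02
eef_pos: [0.5117, 0.0174, 0.1012]
orientation: [0.0, 0.82, 0.573, 0.0]
ft_force: [-1.8, 0.6, 5.5]
grip_width: 0.0389
gripper_force: 15.0
```

```bash
python3 -m handwheel '[0,0,-0.02,0,0,0,0,0,-0.02,0,0,0,0,0,-0.02,0,0,0,0,0,-0.03,0,0,0,0,0,-0.03,0,0,0,0,0,-0.03,0,0,0,0,0,-0.03,0,0,0,0,0,0,0,0,0]'
python3 plan.py 0.631 0.2305 0.18 -15; python3 plan.py 0.631 0.2305 0.053 -15
```

```text
clock: 5.68
eef_pos: [0.5131, 0.0174, 0.1946]
orientation: [0.001, 0.82, 0.573, 0.002]
ft_force: [0.8, 0.7, -0.6]
grip_width: 0.0389
gripper_force: 15.0
pos [0.5131 0.0174 0.1946] yaw -20.1 shift units(cur frame) [0.4812 0.0749 0.0303] (aft turn) [0.4727 0.1175 0.0292] rotvec units [ 0.0043 -0.0013 -0.085 ] q6 0.34
pos [0.5131 0.0174 0.1946] yaw -20.1 shift units(cur frame) [0.4808 0.0738 0.2843] (aft turn) [0.4727 0.1175 0.2832] rotvec units [ 0.0043 -0.0013 -0.085 ] q6 0.34
```

```bash
python3 -m handwheel '[0.06,0.009,0,0,0,0,0.06,0.009,0,0,0,0,0.06,0.009,0,0,0,0,0.06,0.009,0,0,0,0,0.06,0.01,0,0,0,0,0.06,0.01,0,0,0,0,0.06,0.01,0,0,0,0,0.061,0.01,0,0,0,0]' | head -2
python3 -m handwheel '[0,0,0,0,0,0,0,0,0,0,0,0,0,0,0,0,0,0,0,0,0,0,0,0,0,0,0,0,0,0,0,0,0,0,0,0,0,0,0,0,0,0,0,0,0,0,0,0]' | head -2
python3 - <<'E'
from h import *
f=grab('scene'); W=cloud(f); hsv=cv2.cvtColor(f['img'],cv2.COLOR_RGB2HSV)
w=grab('wrist'); save(w,'w2.png')
V=cloud(w); m=(V[...,2]>.02)&(V[...,2]<.034); P=V[m]; P=P[np.hypot(P[:,0]-.631,P[:,1]-.23)<.1]; print(cv2.minAreaRect(P[:,:2].astype(np.float32)),len(P))
E
python3 plan.py 0.631 0.2305 0.053 -20
```

```text
clock: 6.35
eef_pos: [0.6303, 0.2316, 0.191]
clock: 7.02
eef_pos: [0.6299, 0.2299, 0.1912]
((0.631574273109436, 0.23312272131443024), (0.10610255599021912, 0.11025159060955048), 75.3653793334961) 1672
pos [0.6299 0.23   0.1911] yaw -20.11 shift units(cur frame) [0.0016 0.0017 0.2762] (aft turn) [0.0016 0.0017 0.2762] rotvec units [ 0.     -0.     -0.0019] q6 0.67
```

View pics/w2.png

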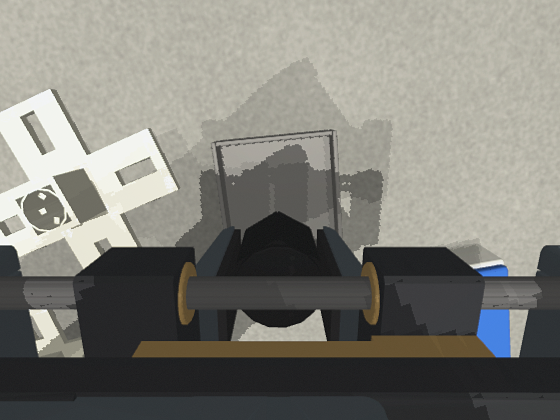

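The picture shows the cap gripped at (278,275) over the tray, with the tray walls at (215–337, 130–). The middle carrier at (45,205) shows a four-armed shape. Now I lower and release with a limited opening.

```bash
python3 -m handwheel '[0.002,0.002,0.04,0,0,0,0,0,0.05,0,0,0,0,0,0.05,0,0,0,0,0,0.05,0,0,0,0,0,0.04,0,0,0,0,0,0.03,0,0,0,0,0,0.017,0,0,0,0,0,0,0,0,0]' 
python3 -m handwheel '[0,0,0,0,0,0,0,0,0,0,0,0,0,0,0,0,0,0,0,0,0,0,0,0,0,0,0,0,0,0,0,0,0,0,0,0,0,0,0,0,0,0,0,0,0,0,0,0]' 85
python3 -m handwheel '[0,0,-0.02,0,0,0,0,0,-0.03,0,0,0,0,0,-0.05,0,0,0,0,0,-0.05,0,0,0,0,0,-0.05,0,0,0,0,0,-0.05,0,0,0,0,0,-0.05,0,0,0,0,0,-0.05,0,0,0]' - | head -2
python3 plan.py 0.445 0.23 0.28 0
```

```text
clock: 7.78
eef_pos: [0.6306, 0.2306, 0.0511]
orientation: [-0.0, 0.82, 0.573, -0.001]
ft_force: [0.1, 0.6, -1.1]
grip_width: 0.0386
gripper_force: 15.0
clock: 8.45
eef_pos: [0.6312, 0.2308, 0.0526]
orientation: [0.0, 0.82, 0.573, 0.0]
ft_force: [0.6, -0.1, 0.4]
grip_width: 0.061
gripper_force: 0.0
clock: 9.12
eef_pos: [0.6312, 0.2308, 0.2306]
pos [0.6312 0.2308 0.2306] yaw -20.1 shift units(cur frame) [-0.1294 -0.3491 -0.0993] (aft turn) [-0.0016 -0.3724 -0.0988] rotvec units [ 0.0012 -0.0006 -0.335 ] q6 0.67
```

```bash
python3 -m handwheel '[-0.0196,-0.0488,-0.0125,0,0,0,-0.0196,-0.0488,-0.0125,0,0,0,-0.0196,-0.0488,-0.0125,0,0,0,-0.0196,-0.0488,-0.0125,0,0,0,-0.0196,-0.0488,-0.0125,0,0,0,-0.0196,-0.0488,-0.0125,0,0,0,-0.0196,-0.0488,-0.0125,0,0,0,-0.0196,-0.0488,-0.0125,0,0,0]' 0 | head -2
python3 -m handwheel '[0,0,0,0,0,0,0,0,0,0,0,0,0,0,0,0,0,0,0,0,0,0,0,0,0,0,0,0,0,0,0,0,0,0,0,0,0,0,0,0,0,0,0,0,0,0,0,0]' | head -2
cat > car.py <<'E'
import sys
from h import *
np.set_printoptions(precision=4,suppress=True)
def carrier(f,c0,zp,name=None):
    W=cloud(f); hsv=cv2.cvtColor(f['img'],cv2.COLOR_RGB2HSV)
    near=np.hypot(W[...,0]-c0[0],W[...,1]-c0[1])<.13
    pl=near&(abs(W[...,2]-zp)<.004)&(hsv[...,2]>110)&(hsv[...,1]<60)
    top=near&(abs(W[...,2]-zp-.047)<.005); 
    m=pl.astype(np.uint8); k,h=cv2.findContours(m,cv2.RETR_CCOMP,cv2.CHAIN_APPROX_NONE)
    print('plate px',pl.sum(),'top px',top.sum(), 'edge', np.argwhere(pl).min(0),np.argwhere(pl).max(0))
    out=[]
    for i,c in enumerate(k):
        if h[0][i][3]>=0 and cv2.contourArea(c)>60:
            P=np.array([plane(f,u,v,zp)[:2] for u,v in c[:,0]]).astype(np.float32); b=cv2.minAreaRect(P); print(' hole',np.array(b[0]),np.array(b[1])*1000,b[2]); out.append(b)
    if top.sum()>20:
        mt=top.astype(np.uint8); ct,_=cv2.findContours(mt,cv2.RETR_EXTERNAL,cv2.CHAIN_APPROX_NONE); c=max(ct,key=cv2.contourArea)
        P=np.array([plane(f,u,v,zp+.047)[:2] for u,v in c[:,0]]).astype(np.float32); b=cv2.minAreaRect(P); print(' hubtop',np.array(b[0]),np.array(b[1])*1000,b[2],np.median(W[top][:,2]))
    c=cv2.minAreaRect(W[pl][:,:2].astype(np.float32)); print(' rect',c, 'zmed',np.median(W[pl][:,2]))
    if name: save(f,name)
if __name__=='__main__':
    carrier(grab('wrist'),(float(sys.argv[1]),float(sys.argv[2])),float(sys.argv[3]),sys.argv[4] if len(sys.argv)>4 else None)
E
python3 car.py 0.445 0.29 0.008 w3.png
```

```text
clock: 9.78
eef_pos: [0.4197, 0.2241, 0.279]
clock: 10.45
eef_pos: [0.4211, 0.2242, 0.2773]
plate px 11871 top px 918 edge [ 19 191] [217 364]
 hole [0.4479 0.2291] [17.2728 39.762 ] 2.6775946617126465
 hole [0.3793 0.2918] [39.7607 16.8463] 2.5988309383392334
 hole [0.4449 0.2946] [51.6716 52.5834] 2.58725643157959
 hole [0.5107 0.2979] [39.3    16.7717] 2.5372140407562256
 hole [0.442  0.3606] [16.771  39.5397] 2.677738904953003
 hubtop [0.445  0.2948] [43.9422 43.9836] 2.622725486755371 0.054977490040155924
 rect ((0.44379132986068726, 0.29471060633659363), (0.19356775283813477, 0.1909925937652588), 1.6211847066879272) zmed 0.008073317498845267
```

View pics/w3.png

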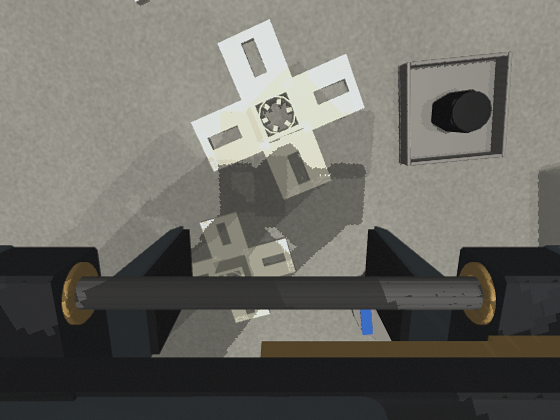

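The picture shows the cap upright in the tray at (462,110). The middle carrier has its hub at (276,113), measures 190 mm over the plate and 44 mm across the hub, and lies at centre (0.445, 0.295) with yaw 2.6°. The small carrier is at (240,260). Next I look at the bare shaft for its tooth phase.

```bash
python3 -m handwheel '[-0.0484,0.0389,0.0092,0,0,0,-0.0484,0.0389,0.0092,0,0,0,-0.0484,0.0389,0.0092,0,0,0,-0.0484,0.0389,0.0092,0,0,0,-0.0484,0.0389,0.0092,0,0,0,-0.0484,0.0389,0.0092,0,0,0,-0.0484,0.0389,0.0092,0,0,0,-0.0484,0.0389,0.0092,0,0,0]' 0 | head -2
python3 -m handwheel '[0,0,0,0,0,0,0,0,0,0,0,0,0,0,0,0,0,0,0,0,0,0,0,0,0,0,0,0,0,0,0,0,0,0,0,0,0,0,0,0,0,0,0,0,0,0,0,0]' | head -2
cat > sh.py <<'E'
from h import *
np.set_printoptions(precision=4,suppress=True)
f=grab('wrist'); W=cloud(f); Z=W[...,2]
near=np.hypot(W[...,0]-.5115,W[...,1]-.0174)<.035
for lo,hi in [(.05,.06),(.088,.0955),(.098,.108)]:
    P=W[near&(Z>lo)&(Z<hi)]; print(lo,len(P),np.median(P,0) if len(P) else '', (P.max(0)+P.min(0))/2 if len(P) else '')
m=near&(Z>.0895)&(Z<.0955); ys,xs=np.nonzero(m)
P=np.array([plane(f,u,v,.093)[:2] for u,v in zip(xs,ys)]); 
c=np.array([.5115,.0174])
for it in range(3):
    d=P-c; rr=np.hypot(*d.T); th=np.arctan2(d[:,1],d[:,0]); k=(rr>.0105)&(rr<.017)
    z=np.exp(6j*th[k]).mean(); print('phase',np.degrees(np.angle(z))/6,abs(z),k.sum())
    c=(d[k].max(0)+d[k].min(0))/2+c; print(c)
h=np.histogram(np.degrees(th[k])%360,bins=72,range=(0,360))[0]; print(h)
y,x=np.argwhere(near&(Z>.05)).mean(0).astype(int)
cv2.imwrite('pics/shaft.png',cv2.resize(f['img'][y-50:y+50,x-60:x+60],None,fx=5,fy=5,interpolation=cv2.INTER_CUBIC)[:,:,::-1])
np.savez('shaft.npz',**{k:f[k] for k in f})
E
python3 sh.py
```

```text
clock: 11.17
eef_pos: [0.5009, -0.0127, 0.2405]
clock: 11.83
eef_pos: [0.5005, -0.0107, 0.2408]
0.05 1190 [0.5138 0.0232 0.055 ] [0.5113 0.0169 0.0556]
0.088 321 [0.5125 0.0196 0.093 ] [0.5112 0.0168 0.0918]
0.098 245 [0.5116 0.0175 0.102 ] [0.5113 0.0167 0.1014]
phase 17.738050769875233 0.7914639905877715 190
[0.5112 0.0168]
phase 17.788842395737777 0.789426524869472 189
[0.5112 0.0168]
phase 17.788842395737777 0.789426524869472 189
[0.5112 0.0168]
[ 0  5  8  7  7  6  0  0  0  0  0  0  0  2 12  6  8  4  0  0  0  0  0  0
  0  7  7  7  6  5  0  0  0  0  0  0  0  5  8  6  7  4  0  0  0  0  0  0
  0  5  5  6  7  6  0  0  0  0  0  0  0  3  7  8  8  6  1  0  0  0  0  0]
```

View pics/shaft.png

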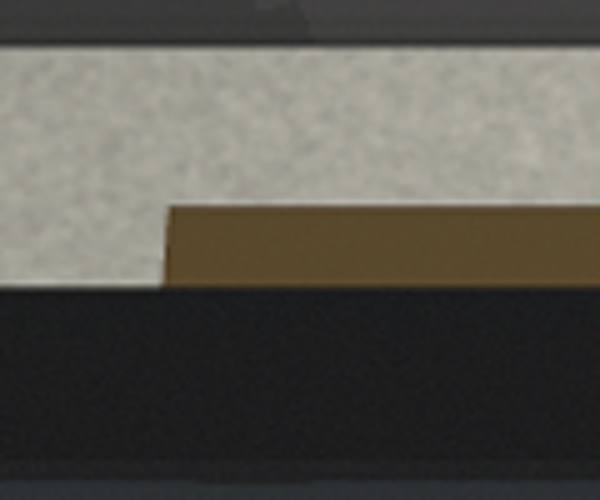

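The crop missed the shaft and shows only gripper parts. The depth data are clear all the same: six teeth with phase 17.8° mod 60, centre (0.5112, 0.0168), top 0.102 and shoulder 0.055, all as specified. I go to the carrier and look again on arrival in case it was knocked.

```bash
python3 -m handwheel '[0,0,0,0,0,-0.095,0,0,0,0,0,-0.095,0,0,0,0,0,-0.095,0,0,0,0,0,-0.094,0,0,0,0,0,0,0,0,0,0,0,0,0,0,0.03,0,0,0,0,0,0.03,0,0,0]' 0 | head -2
python3 -m handwheel '[0.065,-0.01,0.007,0,0,0,0.065,-0.01,0.007,0,0,0,0.065,-0.01,0.007,0,0,0,0.065,-0.01,0.007,0,0,0,0.065,-0.01,0.007,0,0,0,0.065,-0.01,0.007,0,0,0,0.065,-0.01,0.007,0,0,0,0.065,-0.01,0.007,0,0,0]' 0 | head -2
python3 -m handwheel '[0.01,0,0,0,0,0,0.01,0,0,0,0,0,0,0,0,0,0,0,0,0,0,0,0,0,0,0,0,0,0,0,0,0,0,0,0,0,0,0,0,0,0,0,0,0,0,0,0]' | head -2
python3 car.py 0.445 0.295 0.008; python3 plan.py 0.4449 0.2948 0.043 2.6
```

```text
clock: 12.55
eef_pos: [0.5012, -0.011, 0.2111]
clock: 13.22
eef_pos: [0.4481, 0.2485, 0.1827]
plate px 18346 top px 1602 edge [ 32 169] [245 384]
 hole [0.4479 0.229 ] [17.1277 39.6204] 2.452636957168579
 hole [0.5106 0.2978] [39.2406 16.0869] 2.4760379791259766
 hole [0.3791 0.2922] [39.6413 16.0777] 2.475794792175293
 hole [0.4444 0.2909] [54.1096 53.9364] 2.466332197189331
 hole [0.4419 0.3607] [16.5157 38.4707] 2.495379686355591
 hubtop [0.4448 0.2949] [43.9668 43.7604] 2.4665744304656982 0.054994653840735125
 rect ((0.4446388781070709, 0.29509273171424866), (0.1769639253616333, 0.1767166703939438), 47.451045989990234) zmed 0.008052902213522811
pos [0.4474 0.2521 0.1823] yaw 2.48 shift units(cur frame) [ 0.0852 -0.0014  0.2787] (aft turn) [ 0.0855 -0.0011  0.2786] rotvec units [ 0.0002 -0.001  -0.002 ] q6 0.42schema error: expected a multiple of 6 numbers
```

```bash
python3 -m handwheel '[0.043,-0.001,0.01,0,0,0,0.0425,-0.001,0.04,0,0,0,0,0,0.05,0,0,0,0,0,0.05,0,0,0,0,0,0.05,0,0,0,0,0,0.04,0,0,0,0,0,0.0387,0,0,0,0,0,0,0,0,0]' 0 | head -2
python3 -m handwheel '[0,0,0,0,0,0,0,0,0,0,0,0,0,0,0,0,0,0,0,0,0,0,0,0,0,0,0,0,0,0,0,0,0,0,0,0,0,0,0,0,0,0,0,0,0,0,0,0]' 255 40
python3 -m handwheel '[0,0,0,0,0,0,0,0,0,0,0,0,0,0,0,0,0,0,0,0,0,0,0,0,0,0,0,0,0,0,0,0,0,0,0,0,0,0,0,0,0,0,0,0,0,0,0,0]'
python3 -m handwheel '[0,0,-0.02,0,0,0,0,0,-0.03,0,0,0,0,0,-0.03,0,0,0,0,0,-0.03,0,0,0,0,0,-0.03,0,0,0,0,0,-0.04,0,0,0,0,0,-0.04,0,0,0,0,0,-0.03,0,0,0]'
python3 plan.py 0.5112 0.0168 0.155 17.8
```

```text
clock: 13.93
eef_pos: [0.444, 0.2885, 0.0404]
clock: 14.6
eef_pos: [0.4457, 0.2895, 0.0436]
orientation: [0.0, 0.691, 0.723, 0.0]
ft_force: [-0.9, -0.9, 6.6]
grip_width: 0.0441
gripper_force: 40.0
clock: 15.27
eef_pos: [0.4457, 0.2895, 0.0436]
orientation: [-0.0, 0.691, 0.723, -0.0]
ft_force: [-1.3, -0.9, 7.5]
grip_width: 0.0436
gripper_force: 40.0
clock: 15.93
eef_pos: [0.4457, 0.2895, 0.1703]
orientation: [0.0, 0.691, 0.723, 0.0]
ft_force: [-0.1, 0.6, -2.5]
grip_width: 0.0438
gripper_force: 40.0
pos [0.4457 0.2895 0.1703] yaw 2.64 shift units(cur frame) [-0.551   0.1057  0.0305] (aft turn) [-0.5594 -0.042   0.0306] rotvec units [ 0.0007 -0.0003 -0.2526] q6 0.49
```

The grip is sound. The hub axis lies 5.4 mm ahead along tool x, which I allow for. I turn and carry it over the shaft.

```bash
python3 -m handwheel '[0,0,0,0,0,-0.0842,0,0,0,0,0,-0.0842,0,0,0,0,0,-0.0842,0,0,0,0,0,0,-0.03,0,0,0,0,0,-0.04,-0.006,0,0,0,0,-0.05,-0.006,0,0,0,0,-0.05,-0.006,0,0,0,0]' | head -2
python3 -m handwheel '[-0.05,-0.006,0,0,0,0,-0.05,-0.006,0,0,0,0,-0.05,-0.006,0,0,0,0,-0.05,-0.006,0,0,0,0,-0.05,0,0,0,0,0,-0.05,0,0,0,0,0,-0.05,0,0,0,0,0,-0.04,0,0,0,0,0]' | head -2
python3 -m handwheel '[0,0,0,0,0,0,0,0,0,0,0,0,0,0,0,0,0,0,0,0,0,0,0,0,0,0,0,0,0,0,0,0,0,0,0,0,0,0,0,0,0,0,0,0,0,0,0,0]' 
python3 plan.py 0.5129 0.0117 0.15 17.8
python3 car.py 0.511 0.017 0.135 w4.png
```

```text
clock: 16.6
eef_pos: [0.4628, 0.205, 0.1685]
clock: 17.27
eef_pos: [0.5114, 0.0149, 0.1686]
clock: 17.93
eef_pos: [0.5112, 0.0168, 0.1684]
orientation: [-0.0, 0.589, 0.808, -0.0]
ft_force: [-0.3, -0.5, -2.7]
grip_width: 0.0438
gripper_force: 40.0
pos [0.5112 0.0168 0.1684] yaw 17.81 shift units(cur frame) [-0.0107  0.0002  0.0368] (aft turn) [-0.0107  0.0002  0.0368] rotvec units [-0.      0.      0.0002] q6 -0.32
plate px 28701 top px 4999 edge [57 99] [340 458]
 hole [0.4898 0.0848] [15.6471 38.0624] 17.233701705932617
 hubtop [0.5058 0.0352] [69.0789 19.8728] 17.84146499633789 0.17983567488740398
 rect ((0.505776584148407, 0.03570602834224701), (0.15701252222061157, 0.1577918976545334), 63.147647857666016) zmed 0.13283067817804972
```

```bash
python3 -m handwheel '[-0.0107,-0.0003,0,0,0,0,0,0,0,0,0,0,0,0,0.01,0,0,0,0,0,0.015,0,0,0,0,0,0.015,0,0,0,0,0,0.015,0,0,0,0,0,0,0,0,0,0,0,0,0,0,0]'
python3 -m handwheel '[0,0,0.004,0,0,0,0,0,0.004,0,0,0,0,0,0.004,0,0,0,0,0,0.004,0,0,0,0,0,0.002,0,0,0,0,0,0.002,0,0,0,0,0,0,0,0,0,0,0,0,0,0,0]'
```

```text
clock: 18.65
eef_pos: [0.5123, 0.0114, 0.1401]
orientation: [-0.001, 0.589, 0.808, -0.0]
ft_force: [-0.6, -0.5, -2.2]
grip_width: 0.0438
gripper_force: 40.0
clock: 19.32
eef_pos: [0.5135, 0.0107, 0.1338]
orientation: [0.0, 0.589, 0.808, -0.0]
ft_force: [-20.2, -7.6, 55.1]
grip_width: 0.0441
gripper_force: 40.0
```

Contact is at the tooth tips, at 55 N. I ease off to a light push and rock about the axis.

```bash
python3 -m handwheel '[0,0,-0.005,0,0,0,0,0,-0.002,0,0,0,0,0,0,0,0,0,0,0,0,0,0,0,0,0,0,0,0,0,0,0,0,0,0,0,0,0,0,0,0,0,0,0,0,0,0,0]'
python3 plan.py 0.5129 0.0117 0.13 17.8
```

```text
clock: 19.98
eef_pos: [0.5128, 0.0114, 0.1344]
orientation: [0.0, 0.589, 0.808, 0.0]
ft_force: [-0.2, 0.4, 1.6]
grip_width: 0.0437
gripper_force: 40.0
pos [0.5128 0.0114 0.1344] yaw 17.8 shift units(cur frame) [0.0006 0.0003 0.0088] (aft turn) [0.0006 0.0003 0.0088] rotvec units [ 0.0001  0.     -0.    ] q6 -0.33
```

```bash
python3 -m handwheel '[0.0006,0,0.003,0,0,0,0,-0.0006,0.001,0,0,0.05,0,-0.0004,0,0,0,0.03,0,0,0,0,0,0,0,0,0,0,0,0,0,0,0,0,0,0,0,0,0,0,0,0,0,0,0,0,0,0]' 
python3 -m handwheel '[0,0.0006,0,0,0,-0.05,0,0.0004,0,0,0,-0.03,0,0,0,0,0,0,0,0.0006,0,0,0,-0.05,0,0.0004,0,0,0,-0.03,0,0,0,0,0,0,0,0,0,0,0,0,0,0,0,0,0,0]'
python3 plan.py 0.5129 0.0117 0.13 17.8
```

```text
clock: 20.65
eef_pos: [0.5137, 0.0114, 0.134]
orientation: [0.001, 0.623, 0.783, 0.001]
ft_force: [-3.4, -1.3, 25.8]
grip_width: 0.0437
gripper_force: 40.0
clock: 21.32
eef_pos: [0.5147, 0.0119, 0.134]
orientation: [0.001, 0.555, 0.832, 0.001]
ft_force: [-2.1, 1.0, 23.2]
grip_width: 0.0437
gripper_force: 40.0
pos [0.5147 0.0119 0.134 ] yaw 22.59 shift units(cur frame) [ 0.0011 -0.0035  0.0079] (aft turn) [ 0.0008 -0.0036  0.0079] rotvec units [0.0027 0.0008 0.0798] q6 -0.42
```

```bash
python3 -m handwheel '[0,-0.0033,-0.004,0,0,0.04,0,0,-0.002,0,0,0.04,0,0,0,0,0,0,0,0,0,0,0,0,0,0,0,0,0,0,0,0,0,0,0,0,0,0,0,0,0,0,0,0,0,0,0,0]' 
python3 plan.py 0.5129 0.0117 0.13 17.8
python3 car.py 0.511 0.017 0.1
python3 - <<'E'
from h import *
f=grab('wrist'); W=cloud(f); h=W[150:360,200:360]
near=np.hypot(W[...,0]-.511,W[...,1]-.017)<.11
P=W[near&(W[...,2]>.085)&(W[...,2]<.11)]; P=P[np.isfinite(P).all(1)]
A=np.c_[P[:,:2]-[.511,.017],np.ones(len(P))]; 
for _ in range(4):
    c=np.linalg.lstsq(A,P[:,2],rcond=None)[0]; res=P[:,2]-A@c; k=abs(res)<.002; A,P=A[k],P[k]
print('plate plane',c.round(4),len(P))
E
```

```text
clock: 21.98
eef_pos: [0.5115, 0.0112, 0.1353]
orientation: [-0.0, 0.589, 0.808, -0.0]
ft_force: [-0.7, -0.7, -2.8]
grip_width: 0.0436
gripper_force: 40.0
pos [0.5115 0.0112 0.1353] yaw 17.82 shift units(cur frame) [0.0002 0.0029 0.0106] (aft turn) [0.0002 0.0029 0.0106] rotvec units [-0.0001 -0.0001  0.0004] q6 -0.33
plate px 27045 top px 5938 edge [54 96] [340 461]
 hole [0.4899 0.0797] [17.4112 38.2746] 17.888349533081055
 hubtop [0.5061 0.0291] [69.5723 20.5784] 17.854190826416016 0.14877764672337193
 rect ((0.5056314468383789, 0.030773669481277466), (0.1571357250213623, 0.1580420434474945), 63.20650100708008) zmed 0.10270492004125548
plate plane [-0.0057  0.0189  0.1021] 29858
```

```bash
python3 -m handwheel '[0,0,0.002,0,0,0,0,0,0.001,0,0,0,0,0,0.001,0,0,0,0,0,0,0,0,0,0,0,0,0,0,0,0,0,0,0,0,0,0,0,0,0,0,0,0,0,0,0,0,0]' 
python3 -m handwheel '[0,0,0.001,0,0,0,0,0,0.001,0,0,0,0,0,0,0,0,0,0,0,0,0,0,0,0,0,0,0,0,0,0,0,0,0,0,0,0,0,0,0,0,0,0,0,0,0,0,0]'
python3 - <<'E'
from h import *
f=grab('wrist');save(f,'w5.png'); print(r.state()['moment'])
cv2.imwrite('pics/bore.png',cv2.resize(f['img'][160:330,190:370],None,fx=3,fy=3,interpolation=cv2.INTER_CUBIC)[:,:,::-1])
E
```

```text
clock: 22.75
eef_pos: [0.5118, 0.0111, 0.1342]
orientation: [-0.0, 0.589, 0.808, -0.0]
ft_force: [-6.9, -1.0, 16.0]
grip_width: 0.0438
gripper_force: 40.0
clock: 23.42
eef_pos: [0.5119, 0.0111, 0.134]
orientation: [-0.0, 0.589, 0.808, -0.0]
ft_force: [-13.7, -0.1, 33.6]
grip_width: 0.0439
gripper_force: 40.0
[-0.01487175  2.64552554  0.03995939]
```

View pics/bore.png

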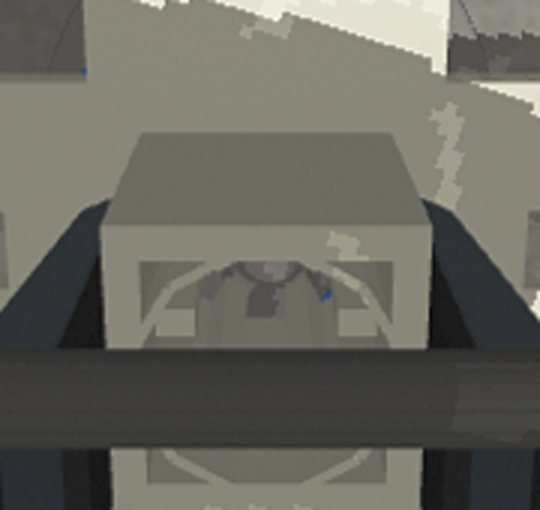

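The crop looks down the bore, with the pilot tip at about (270,270) in the crop and the hub centre at about column 267. They are nearly coaxial, with the hub perhaps 0.4–0.9 mm short along tool y. I check the bore's tooth phase from w3 numerically and measure the tip position through the bore.

```bash
python3 -m handwheel '[0,0,-0.004,0,0,0,0,0,-0.002,0,0,0,0,0,0,0,0,0,0,0,0,0,0,0,0,0,0,0,0,0,0,0,0,0,0,0,0,0,0,0,0,0,0,0,0,0,0,0]'
python3 - <<'E'
from h import *
np.set_printoptions(precision=4,suppress=True,linewidth=200)
# w3 phase: TCP .4211,.2242,.2773 yaw -20.1
w=grab('wrist'); img=cv2.imread('pics/w3.png').astype(float).mean(2)
c=np.radians(-20.1); T=np.eye(4); T[:3,:3]=np.array([[-np.sin(c),np.cos(c),0],[np.cos(c),np.sin(c),0],[0,0,-1]]).T; T[:3,3]=[.4211,.2242,.2773]
C=np.linalg.inv(T@np.array(w['mount']))
def pix(C,p):
    q=C[:3,:3]@p+C[:3,3]; return w['cx']+w['fx']*q[0]/-q[2], w['cy']-w['fy']*q[1]/-q[2]
for rad in (.0115,.0135):
  a=np.arange(0,360,5); v=[]
  for t in a:
    u,vv=pix(C,np.array([.445+rad*np.cos(np.radians(t+2.55)),.2949+rad*np.sin(np.radians(t+2.55)),.038])); v.append(img[int(round(vv)),int(round(u))])
  v=np.array(v); z=(v*np.exp(6j*np.radians(a))).mean(); print(rad,'tooth phase rel x',np.degrees(np.angle(z))/6,abs(z)); print(v.astype(int))
W=cloud(w); near=np.hypot(W[...,0]-.511,W[...,1]-.017)<.013
for lo,hi in [(.085,.0955),(.099,.106)]:
    P=W[near&(W[...,2]>lo)&(W[...,2]<hi)]; print(lo,len(P),P.min(0) if len(P) else'',P.max(0) if len(P) else '', np.median(P,0) if len(P) else '')
# tip points in tool frame
Ti=np.linalg.inv(T_tool()); P=W[near&(W[...,2]>.094)&(W[...,2]<.106)]; Q=P@Ti[:3,:3].T+Ti[:3,3]; print('tip tool frame',Q.min(0),Q.max(0))
H=W[(abs(W[...,2]-.1495)<.004)&(np.hypot(W[...,0]-.511,W[...,1]-.017)<.04)]; Q=H@Ti[:3,:3].T+Ti[:3,3]; Q=Q[(abs(Q[:,1])<.0215+.003)]; print('hub top tool frame',np.percentile(Q,[.5,99.5],axis=0))
E
```

```text
clock: 24.13
eef_pos: [0.5116, 0.0112, 0.1353]
orientation: [-0.0, 0.589, 0.808, -0.0]
ft_force: [0.2, -0.4, -2.1]
grip_width: 0.0439
gripper_force: 40.0
0.0115 tooth phase rel x 0.10242945670816306 19.873846568148807
[168 169 130 123 122 122 127  81  67 154 143 226 226 230 183 127 120 122 122  80  65  67 169 223 188 221 224  91  81 134  90 131 137 131 164 214 221 222 222  92  80  90 132 132 133 133 156 181 147
 117 121 115 118 118 119 122 120 127 127 140 164 114 109 109 118 119 120 121 111  85 172 129]
0.0135 tooth phase rel x 0.08586581987550518 31.037192498414324
[207 217 122 114  66 116 128  79  70  63 220 222 221 227 134  71  75  72  72  71  77  70 215 215 220 226 177  69  71  82  76 132  87  87  86 218 221 218 222 113  79 131 132 132 119 116 118 158 220
 219 185 112  84 122 118 120 119 121 173 227 221 217 185 115 118 121 125 124 122  67 207 207]
0.085 81 [0.506  0.0048 0.0861] [0.5218 0.0122 0.0953] [0.5106 0.0077 0.0932]
0.099 205 [0.5052 0.0055 0.099 ] [0.5215 0.0168 0.106 ] [0.5124 0.0115 0.103 ]
tip tool frame [-0.0053 -0.0077  0.0293] [0.0044 0.0091 0.0413]
hub top tool frame [[-0.0168 -0.0231 -0.0176]
 [ 0.0274  0.0231 -0.0103]]
```

The bore teeth, bright at radius 13.5 mm, lie at 0/60/… from the arm axis I took as x. The carrier's true x is therefore the other arm axis, and the mesh yaw is 17.8−30 = −12.2° for the tool. I raise, turn by 30° clockwise, and re-centre.

```bash
python3 -m handwheel '[0,0,-0.02,0,0,0,0,0,-0.02,0,0,0,0,0,0,0,0,0.1,0,0,0,0,0,0.1,0,0,0,0,0,0.1,0,0,0,0,0,0.1,0,0,0,0,0,0.1,0,0,0,0,0,0]' |head -2
python3 -m handwheel '[0,0,0,0,0,0,0,0,0,0,0,0,0,0,0,0,0,0,0,0,0,0,0,0,0,0,0,0,0,0,0,0,0,0,0,0,0,0,0,0,0,0,0,0,0,0,0,0]' |head -2
python3 plan.py 0.51 0.0114 0.136 -12.2;python3 car.py 0.511 0.017 0.122
```

```text
clock: 24.85
eef_pos: [0.512, 0.0111, 0.1565]
clock: 25.52
eef_pos: [0.5115, 0.0111, 0.1553]
pos [0.5115 0.0111 0.1553] yaw -12.19 shift units(cur frame) [-0.0001 -0.0031  0.0386] (aft turn) [-0.0001 -0.0031  0.0386] rotvec units [-0.0002  0.      0.0002] q6 0.19
plate px 29671 top px 5665 edge [54 96] [340 461]
 hole [0.5269 0.0813] [38.0153 16.0302] 77.23248291015625
 hubtop [0.5157 0.0297] [19.4356 69.8921] 77.84771728515625 0.1689448968839442
 rect ((0.5157127976417542, 0.03148242086172104), (0.15810921788215637, 0.1565084457397461), 32.50621795654297) zmed 0.12283154107485844
```

```bash
python3 -m handwheel '[-0.0004,-0.0032,0.005,0,0,0,0,0,0.01,0,0,0,0,0,0.01,0,0,0,0,0,0.01,0,0,0,0,0,0.003,0,0,0,0,0,0.002,0,0,0,0,0,0.002,0,0,0,0,0,0,0,0,0]' 
python3 -m handwheel '[0,0,0.002,0,0,0,0,0,0.002,0,0,0,0,0,0.002,0,0,0,0,0,0,0,0,0,0,0,0,0,0,0,0,0,0,0,0,0,0,0,0,0,0,0,0,0,0,0,0,0]' 
python3 plan.py 0.51 0.0114 0.0963 -12.2
```

```text
clock: 26.23
eef_pos: [0.51, 0.0113, 0.1342]
orientation: [-0.0, 0.778, 0.628, -0.0]
ft_force: [-0.0, -0.1, -2.7]
grip_width: 0.0438
gripper_force: 40.0
clock: 26.9
eef_pos: [0.51, 0.0113, 0.1314]
orientation: [0.0, 0.778, 0.628, 0.0]
ft_force: [-0.3, -0.1, -3.3]
grip_width: 0.0437
gripper_force: 40.0
pos [0.51   0.0113 0.1314] yaw -12.2 shift units(cur frame) [ 0.0002 -0.0001  0.0703] (aft turn) [ 0.0002 -0.0001  0.0703] rotvec units [ 0.0001 -0.     -0.    ] q6 0.19
```

It meshes without force, so I continue down.

```bash
python3 -m handwheel '[0,0,0.008,0,0,0,0,0,0.008,0,0,0,0,0,0.008,0,0,0,0,0,0.008,0,0,0,0,0,0.008,0,0,0,0,0,0.008,0,0,0,0,0,0.008,0,0,0,0,0,0.008,0,0,0]' 
python3 -m handwheel '[0,0,0.002,0,0,0,0,0,0.002,0,0,0,0,0,0.002,0,0,0,0,0,0.001,0,0,0,0,0,0,0,0,0,0,0,0,0,0,0,0,0,0,0,0,0,0,0,0,0,0,0]'
```

```text
clock: 27.57
eef_pos: [0.51, 0.0113, 0.0989]
orientation: [-0.0, 0.778, 0.628, -0.0]
ft_force: [0.2, 0.2, -1.8]
grip_width: 0.0436
gripper_force: 40.0
clock: 28.23
eef_pos: [0.51, 0.0113, 0.0966]
orientation: [-0.0, 0.778, 0.628, -0.0]
ft_force: [-5.4, 0.4, 10.7]
grip_width: 0.0435
gripper_force: 40.0
```

```bash
python3 -m handwheel '[0,0,0,0,0,0,0,0,0,0,0,0,0,0,0,0,0,0,0,0,0,0,0,0,0,0,0,0,0,0,0,0,0,0,0,0,0,0,0,0,0,0,0,0,0,0,0,0]' 0 >/dev/null
python3 -m handwheel '[0,0,-0.03,0,0,0,0,0,-0.04,0,0,0,0,0,-0.05,0,0,0,0,0,-0.05,0,0,0,-0.02,0,-0.05,0,0,0,-0.03,0,-0.05,0,0,0,-0.03,0,-0.05,0,0,0,-0.03,0,-0.04,0,0,0]' | head -2
python3 -m handwheel '[0,0,0,0,0,0,0,0,0,0,0,0,0,0,0,0,0,0,0,0,0,0,0,0,0,0,0,0,0,0,0,0,0,0,0,0,0,0,0,0,0,0,0,0,0,0,0,0]' |head -2
python3 car.py 0.511 0.017 0.063 w6.png
```

```text
clock: 29.57
eef_pos: [0.4983, -0.043, 0.2778]
clock: 30.23
eef_pos: [0.4983, -0.0423, 0.2756]
plate px 15450 top px 1235 edge [ 24 182] [219 376]
 hole [ 0.4984 -0.0471] [39.6256 17.6374] 77.56555938720703
 hole [0.5759 0.0038] [15.5787 39.3545] 77.870361328125
 hole [0.4469 0.0315] [15.5761 39.348 ] 77.869384765625
 hole [0.5112 0.0158] [51.7267 52.5707] 77.867919921875
 hole [0.5256 0.0817] [38.8447 15.4317] 77.87332153320312
 hubtop [0.5115 0.0174] [43.2466 43.9199] 77.86801147460938 0.11009706172923472
 rect ((0.5116605758666992, 0.017612218856811523), (0.17711776494979858, 0.1766403466463089), 32.8559684753418) zmed 0.06305636353400962
```

View pics/w6.png

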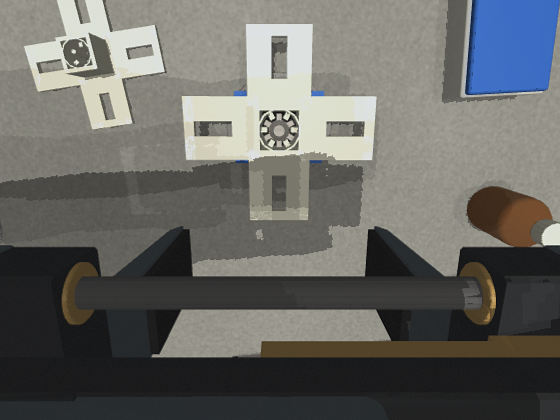

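The picture shows the carrier home on the drive: plate z 63 mm, hub top 110 mm, centre (0.5116, 0.0173), yaw −12.1°. It is lit at (279,128) and its four slots are visible. Next I look over the rack.

```bash
python3 -m handwheel '[-0.08,0.0166,0,0,0,0,-0.08,0.0166,0,0,0,0,-0.08,0.0166,0,0,0,0,-0.08,0.0166,0,0,0,0,-0.08,0.0166,0,0,0,0,-0.08,0.0166,0,0,0,0,-0.08,0.0166,0,0,0,0,-0.08,0.0166,0,0,0,0]' | head -2
python3 -m handwheel '[0,0,0,0,0,0,0,0,0,0,0,0,0,0,0,0,0,0,0,0,0,0,0,0,0,0,0,0,0,0,0,0,0,0,0,0,0,0,0,0,0,0,0,0,0,0,0,0]' |head -2
cat > rack.py <<'E'
from h import *
np.set_printoptions(precision=4,suppress=True)
f=grab('wrist'); W=cloud(f); near=(W[...,1]<-.2)&(W[...,0]<.72)
def comps(lo,hi,z,amin):
    m=(near&(W[...,2]>lo)&(W[...,2]<hi)).astype(np.uint8); k,_=cv2.findContours(m,cv2.RETR_EXTERNAL,cv2.CHAIN_APPROX_NONE)
    for c in k:
        if cv2.contourArea(c)>amin:
            P=np.array([plane(f,u,v,z)[:2] for u,v in c[:,0]]).astype(np.float32); b=cv2.minAreaRect(P); print(z,np.array(b[0]),np.array(b[1])*1000,round(b[2],2),'px',c[:,0].mean(0))
comps(.0595,.0645,.062,80); comps(.067,.073,.07,30); comps(.019,.025,.022,400)
save(f,'w7.png')
E
python3 rack.py
```

```text
clock: 30.95
eef_pos: [0.4952, -0.3714, 0.2758]
clock: 31.62
eef_pos: [0.4958, -0.3688, 0.276]
0.062 [ 0.4171 -0.3057] [25.7739 37.997 ] 83.27 px [189.3898 144.1017]
0.062 [ 0.4776 -0.3111] [25.7749 37.7357] 83.43 px [248.7143 136.7227]
0.062 [ 0.538  -0.3166] [25.8162 37.7715] 86.07 px [308.3277 129.2605]
0.062 [ 0.5899 -0.3212] [25.822  37.6776] 83.16 px [360.3821 122.6016]
0.07 [ 0.417  -0.3057] [17.1384 17.2104] 63.89 px [187.2549 144.8235]
0.07 [ 0.4771 -0.3112] [16.4676 16.8439] 77.89 px [247.8627 137.2941]
0.07 [ 0.5383 -0.3165] [16.2846 16.756 ] 77.89 px [309.1  129.54]
0.07 [ 0.5902 -0.3213] [16.5294 17.5746] 35.14 px [362.48 122.98]
0.07 [ 0.6795 -0.2571] [14.4945 51.4803] 16.98 px [446.124   31.0465]
0.022 [ 0.5067 -0.3138] [ 55.0024 255.9822] 84.87 px [278.698  130.7251]
```

View pics/w7.png

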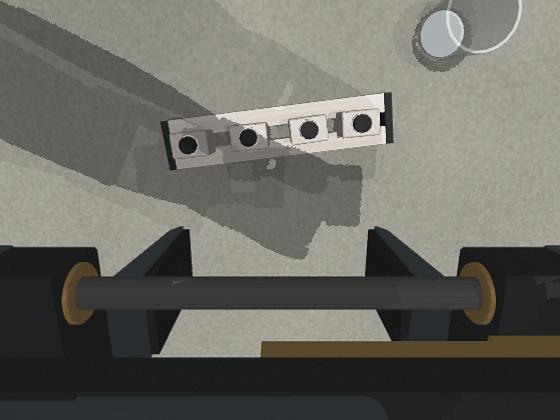

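The picture shows all four holders at (188,144), (248,137), (308,129) and (361,123) on the rack, with the beaker at (470,30) well clear. Holder A is at (0.417, −0.306) with yaw −6.7°. I go above it with the jaws across its 26 mm side.

```bash
python3 -m handwheel '[0.03,-0.06,0.03,0,0,0,0.03,-0.06,0.03,0,0,0,0.03,-0.06,0.03,0,0,0,0,0,0,0,0,0.117,0,0,0,0,0,0.117,0,0,0,0,0,0.117,0,0,0,0,0,0.117,0,0,0,0,0,0.117]' | head -2
python3 -m handwheel '[0,0,0,0,0,0.117,0,0,0,0,0,0.117,0,0,0,0,0,0.117,0,0,0,0,0,0.117,0,0,0,0,0,0.117,0,0,0,0,0,0.117,0,0,0,0,0,0.117,0,0,0,0,0,0]' |head -2
python3 -m handwheel '[0,0,0,0,0,0,0,0,0,0,0,0,0,0,0,0,0,0,0,0,0,0,0,0,0,0,0,0,0,0,0,0,0,0,0,0,0,0,0,0,0,0,0,0,0,0,0,0]' |head -2
python3 plan.py 0.417 -0.3057 0.054 -96.7
```

```text
clock: 32.33
eef_pos: [0.4172, -0.3062, 0.231]
clock: 33.0
eef_pos: [0.4172, -0.3062, 0.231]
clock: 33.67
eef_pos: [0.4171, -0.3063, 0.2309]
pos [ 0.4171 -0.3063  0.2309] yaw -96.43 shift units(cur frame) [-0.0004 -0.0011  0.3537] (aft turn) [-0.0004 -0.0011  0.3537] rotvec units [-0.      0.      0.0045] q6 1.0
```

```bash
python3 -m handwheel '[-0.0004,-0.0011,0.05,0,0,0.0045,0,0,0.06,0,0,0,0,0,0.06,0,0,0,0,0,0.06,0,0,0,0,0,0.06,0,0,0,0,0,0.04,0,0,0,0,0,0.0237,0,0,0,0,0,0,0,0,0]' | head -2
python3 -m handwheel '[0,0,0,0,0,0,0,0,0,0,0,0,0,0,0,0,0,0,0,0,0,0,0,0,0,0,0,0,0,0,0,0,0,0,0,0,0,0,0,0,0,0,0,0,0,0,0,0]' 255 25
python3 -m handwheel '[0,0,0,0,0,0,0,0,0,0,0,0,0,0,0,0,0,0,0,0,0,0,0,0,0,0,0,0,0,0,0,0,0,0,0,0,0,0,0,0,0,0,0,0,0,0,0,0]'
python3 -m handwheel '[0,0,-0.02,0,0,0,0,0,-0.04,0,0,0,0,0,-0.04,0,0,0,0,0,-0.04,0,0,0,0,0,-0.05,0,0,0,0,0,-0.05,0,0,0,0,0,-0.05,0,0,0,0,0,-0.02,0,0,0]'
python3 plan.py 0.4471 0.0312 0.2 -102.1
```

```text
clock: 34.33
eef_pos: [0.416, -0.3049, 0.052]
clock: 35.0
eef_pos: [0.4171, -0.3057, 0.0542]
orientation: [0.0, 0.998, -0.059, 0.0]
ft_force: [-0.1, 0.1, 0.2]
grip_width: 0.0408
gripper_force: 0.0
clock: 35.67
eef_pos: [0.417, -0.3057, 0.054]
orientation: [0.0, 0.998, -0.059, 0.0]
ft_force: [-0.1, -0.5, -0.3]
grip_width: 0.0258
gripper_force: 25.0
clock: 36.33
eef_pos: [0.4179, -0.3064, 0.2127]
orientation: [0.001, 0.998, -0.059, 0.002]
ft_force: [0.3, -0.2, -0.0]
grip_width: 0.0258
gripper_force: 25.0
pos [ 0.4179 -0.3064  0.2127] yaw -96.72 shift units(cur frame) [-0.0211 -0.6774  0.0239] (aft turn) [-0.0845 -0.6724  0.0255] rotvec units [ 0.0019 -0.0034  0.0897] q6 1.01
```

```bash
python3 -m handwheel '[0,0,0,0,0,0.0897,-0.01,-0.08,0,0,0,0,-0.01,-0.08,0,0,0,0,-0.01,-0.08,0,0,0,0,-0.01,-0.08,0,0,0,0,-0.01,-0.08,0,0,0,0,-0.01,-0.08,0,0,0,0,-0.01,-0.08,0,0,0,0]' | head -2
python3 -m handwheel '[-0.007,-0.056,0,0,0,0,-0.0075,-0.056,0,0,0,0,0,0,0,0,0,0,0,0,0,0,0,0,0,0,0,0,0,0,0,0,0,0,0,0,0,0,0,0,0,0,0,0,0,0,0,0]'|head -2
python3 car.py 0.511 0.017 0.063
python3 plan.py 0.4471 0.0312 0.095 -102.1
```

```text
clock: 37.0
eef_pos: [0.4409, -0.0227, 0.209]
clock: 37.67
eef_pos: [0.4461, 0.031, 0.209]
plate px 21791 top px 2112 edge [  0 159] [228 399]
 hole [ 0.4972 -0.047 ] [38.839  15.7402] 77.88578033447266
 hole [0.5256 0.0814] [39.3223 15.7224] 77.8861312866211
 hole [0.5104 0.0171] [54.3914 53.5529] 77.8835220336914
 hole [0.5754 0.0031] [16.0309 38.4086] 77.49810791015625
 hubtop [0.5113 0.0171] [44.0138 43.6049] 77.88360595703125 0.10996402222866017
 rect ((0.5113171339035034, 0.017066404223442078), (0.18144533038139343, 0.17234821617603302), 35.35557556152344) zmed 0.06303876192700142
pos [0.4461 0.0311 0.209 ] yaw -102.16 shift units(cur frame) [ 0.0019 -0.0007  0.228 ] (aft turn) [ 0.0019 -0.0007  0.228 ] rotvec units [ 0.0001  0.0001 -0.001 ] q6 1.8
```

```bash
python3 -m handwheel '[0.0014,-0.0005,0.02,0,0,0,0,0,0.04,0,0,0,0,0,0.05,0,0,0,0,0,0.04,0,0,0,0,0,0.02,0,0,0,0,0,0,0,0,0,0,0,0,0,0,0,0,0,0,0,0,0]'
python3 -m handwheel '[0,0,0.01,0,0,0,0,0,0.01,0,0,0,0,0,0.01,0,0,0,0,0,0.01,0,0,0,0,0,0.008,0,0,0,0,0,0.005,0,0,0,0,0,0.003,0,0,0,0,0,0,0,0,0]'
python3 -m handwheel '[0,0,0.001,0,0,0,0,0,0.001,0,0,0,0,0,0,0,0,0,0,0,0,0,0,0,0,0,0,0,0,0,0,0,0,0,0,0,0,0,0,0,0,0,0,0,0,0,0,0]'
```

```text
clock: 38.38
eef_pos: [0.4475, 0.0318, 0.1248]
orientation: [-0.0, 0.994, -0.105, 0.001]
ft_force: [0.1, 0.2, 0.2]
grip_width: 0.0258
gripper_force: 25.0
clock: 39.05
eef_pos: [0.4467, 0.0318, 0.0957]
orientation: [0.0, 0.994, -0.105, -0.0]
ft_force: [-0.2, -0.3, -1.1]
grip_width: 0.0258
gripper_force: 25.0
clock: 39.72
eef_pos: [0.4469, 0.0318, 0.0951]
orientation: [-0.0, 0.994, -0.105, 0.0]
ft_force: [-0.2, 0.3, -1.6]
grip_width: 0.026
gripper_force: 25.0
```

```bash
python3 -m handwheel '[0,0,0,0,0,-0.1154,0,0,0,0,0,-0.1154,0,0,0,0,0,-0.1154,0,0,0,0,0,-0.1154,0,0,0,0,0,-0.1154,0,0,0,0,0,-0.1154,0,0,0,0,0,-0.1154,0,0,0,0,0,-0.1154]'
python3 -m handwheel '[0,0,0,0,0,-0.1154,0,0,0,0,0,-0.1154,0,0,0,0,0,-0.1154,0,0,0,0,0,-0.1154,0,0,0,0,0,-0.1154,0,0,0,0,0,0,0,0,0,0,0,0,0,0,0,0,0,0]'
python3 plan.py 0.4468 0.031 0.095 -12.1
```

```text
clock: 40.38
eef_pos: [0.4468, 0.0318, 0.095]
orientation: [-0.0, 0.928, 0.372, -0.0]
ft_force: [-0.1, -0.8, -0.5]
grip_width: 0.026
gripper_force: 25.0
clock: 41.05
eef_pos: [0.4469, 0.0318, 0.095]
orientation: [-0.0, 0.779, 0.627, 0.0]
ft_force: [-0.2, 0.3, -0.8]
grip_width: 0.0258
gripper_force: 25.0
pos [0.4469 0.0318 0.095 ] yaw -12.32 shift units(cur frame) [-0.0016  0.0002  0.    ] (aft turn) [-0.0016  0.0002  0.    ] rotvec units [-0.     -0.     -0.0037] q6 0.23
```

```bash
python3 -m handwheel '[0,0,0,0,0,0,0,0,0,0,0,0,0,0,0,0,0,0,0,0,0,0,0,0,0,0,0,0,0,0,0,0,0,0,0,0,0,0,0,0,0,0,0,0,0,0,0,0]' 129 | tail -2
python3 -m handwheel '[0,0,-0.02,0,0,0,0,0,-0.03,0,0,0,0,0,-0.05,0,0,0,0,0,-0.05,0,0,0,0,0,-0.05,0,0,0,0,0,-0.05,0,0,0,0,0,-0.02,0,0,0,0,0,0,0,0,0]' | head -2
python3 -m handwheel '[0,0,0,0,0,0.12,0,0,0,0,0,0.12,0,0,0,0,0,0.12,0,0,0,0,0,0.12,0,0,0,0,0,0.12,0,0,0,0,0,0.12,0,0,0,0,0,0.12,0,0,0,0,0,0.12]' | head -2
python3 -m handwheel '[0,0,0,0,0,0.12,0,0,0,0,0,0.12,0,0,0,0,0,0.12,0,0,0,0,0,0.12,0,0,0,0,0,0,0,0,0,0,0,0,0,0,0,0,0,0,0,0,0,0,0,0]'|head -2
python3 plan.py 0.4775 -0.3112 0.054 -96.6
python3 - <<'E'
from h import *
f=grab('wrist'); W=cloud(f); near=np.hypot(W[...,0]-.447,W[...,1]-.031)<.03
for z in (.103,.111):
    m=(near&(abs(W[...,2]-z)<.002)).astype(np.uint8); k,_=cv2.findContours(m,0,1)
    if k: P=np.array([plane(f,u,v,z)[:2] for u,v in max(k,key=cv2.contourArea)[:,0]]).astype(np.float32); print(z,cv2.minAreaRect(P))
E
```

```text
grip_width: 0.0452
gripper_force: 0.0
clock: 42.38
eef_pos: [0.448, 0.0318, 0.2327]
clock: 43.05
eef_pos: [0.4461, 0.0318, 0.2286]
clock: 43.72
eef_pos: [0.4467, 0.0318, 0.2297]
pos [0.4467 0.0318 0.2297] yaw -97.85 shift units(cur frame) [0.155  0.6711 0.3513] (aft turn) [0.1401 0.6744 0.3513] rotvec units [ 0.      0.0005 -0.0208] q6 1.73
0.103 ((0.4474645256996155, 0.03163908049464226), (0.0375850647687912, 0.02593998797237873), 77.48519897460938)
0.111 ((0.4473624527454376, 0.031549230217933655), (0.016471244394779205, 0.01781395450234413), 82.22013092041016)
```

Holder A is placed and locked, with its long side at 77.5° across the slot. Next is holder B.

```bash
python3 -m handwheel '[0,0,0,0,0,-0.0208,0.016,0.08,0,0,0,0,0.016,0.08,0,0,0,0,0.016,0.08,0,0,0,0,0.016,0.08,0,0,0,0,0.016,0.08,0,0,0,0,0.016,0.08,0,0,0,0,0.016,0.08,0,0,0,0]' 0 | head -2
python3 -m handwheel '[0.014,0.057,0,0,0,0,0.014,0.0574,0,0,0,0,0,0,0,0,0,0,0,0,0,0,0,0,0,0,0,0,0,0,0,0,0,0,0,0,0,0,0,0,0,0,0,0,0,0,0,0]'|head -2
python3 plan.py 0.4775 -0.3112 0.054 -96.6
```

```text
clock: 44.43
eef_pos: [0.4691, -0.2551, 0.2301]
clock: 45.1
eef_pos: [0.4766, -0.3105, 0.2301]
pos [ 0.4766 -0.3105  0.2301] yaw -96.7 shift units(cur frame) [0.0019 0.0011 0.3523] (aft turn) [0.0019 0.0011 0.3523] rotvec units [ 0.     -0.0001 -0.0017] q6 1.07
```

```bash
python3 -m handwheel '[0.0019,0.0011,0.05,0,0,0,0,0,0.06,0,0,0,0,0,0.06,0,0,0,0,0,0.06,0,0,0,0,0,0.06,0,0,0,0,0,0.04,0,0,0,0,0,0.0223,0,0,0,0,0,0,0,0,0]' | head -2
python3 -m handwheel '[0,0,0,0,0,0,0,0,0,0,0,0,0,0,0,0,0,0,0,0,0,0,0,0,0,0,0,0,0,0,0,0,0,0,0,0,0,0,0,0,0,0,0,0,0,0,0,0]' 255 25 | tail -2
python3 -m handwheel '[0,0,0,0,0,0,0,0,0,0,0,0,0,0,0,0,0,0,0,0,0,0,0,0,0,0,0,0,0,0,0,0,0,0,0,0,0,0,0,0,0,0,0,0,0,0,0,0]'
python3 -m handwheel '[0,0,-0.02,0,0,0,0,0,-0.04,0,0,0,0,0,-0.04,0,0,0,0,0,-0.04,0,0,0,0,0,-0.05,0,0,0,0,0,-0.05,0,0,0,0,0,-0.05,0,0,0,0,0,-0.02,0,0,0]' | tail -3
python3 -m handwheel '[0,0,0,0,0,-0.1173,0,0,0,0,0,-0.1173,0,0,0,0,0,-0.1173,0,0,0,0,0,-0.1173,0,0,0,0,0,-0.1173,0,0,0,0,0,-0.1173,0,0,0,0,0,-0.1173,0,0,0,0,0,-0.1173]' | head -2
python3 -m handwheel '[0,0,0,0,0,-0.1173,0,0,0,0,0,-0.1173,0,0,0,0,0,-0.1173,0,0,0,0,0,-0.1173,0,0,0,0,0,0,0,0,0,0,0,0,0,0,0,0,0,0,0,0,0,0,0,0]'
python3 plan.py 0.4974 -0.0474 0.2 -12.1
```

```text
clock: 45.77
eef_pos: [0.4765, -0.3109, 0.052]
grip_width: 0.0409
gripper_force: 0.0
clock: 47.1
eef_pos: [0.4774, -0.312, 0.0538]
orientation: [-0.0, 0.998, -0.059, -0.0]
ft_force: [-0.6, -0.2, -0.4]
grip_width: 0.0258
gripper_force: 25.0
ft_force: [-0.2, 0.3, -0.4]
grip_width: 0.0257
gripper_force: 25.0
clock: 48.43
eef_pos: [0.4771, -0.3118, 0.2085]
clock: 49.1
eef_pos: [0.4774, -0.3119, 0.2088]
orientation: [-0.0, 0.78, 0.626, -0.0]
ft_force: [-0.1, -0.3, -1.2]
grip_width: 0.0258
gripper_force: 25.0
pos [ 0.4774 -0.3119  0.2088] yaw -12.49 shift units(cur frame) [ 0.5252 -0.0753  0.0176] (aft turn) [ 0.5257 -0.0717  0.0175] rotvec units [-0.0002 -0.0001 -0.0066] q6 -0.4
```

```bash
python3 -m handwheel '[0.0657,-0.009,0,0,0,-0.0066,0.0657,-0.009,0,0,0,0,0.0657,-0.009,0,0,0,0,0.0657,-0.009,0,0,0,0,0.0657,-0.009,0,0,0,0,0.0657,-0.009,0,0,0,0,0.0657,-0.009,0,0,0,0,0.0657,-0.009,0,0,0,0]' | head -2
python3 -m handwheel '[0,0,0,0,0,0,0,0,0,0,0,0,0,0,0,0,0,0,0,0,0,0,0,0,0,0,0,0,0,0,0,0,0,0,0,0,0,0,0,0,0,0,0,0,0,0,0,0]'|head -2
python3 car.py 0.511 0.017 0.063
python3 plan.py 0.4974 -0.0474 0.095 -12.1
```

```text
clock: 49.77
eef_pos: [0.4966, -0.0459, 0.209]
clock: 50.43
eef_pos: [0.4967, -0.0478, 0.2089]
plate px 20086 top px 2674 edge [  0 160] [228 400]
 hole [0.576  0.0038] [16.539  39.2827] 78.08415222167969
 hole [0.444  0.0317] [44.0699 45.474 ] 78.08154296875
 hole [0.5111 0.0165] [53.6076 54.7387] 78.0804672241211
 hole [0.5254 0.0816] [38.3551 15.5204] 78.09493255615234
 hubtop [0.5114 0.0175] [43.6631 43.9561] 78.00005340576172 0.1101463694098187
 rect ((0.5115083456039429, 0.017124667763710022), (0.17334237694740295, 0.1798638552427292), 35.08406448364258) zmed 0.06308609213603278
pos [ 0.4967 -0.0477  0.2089] yaw -11.96 shift units(cur frame) [0.0009 0.0012 0.2277] (aft turn) [0.0009 0.0012 0.2277] rotvec units [-0.      0.      0.0023] q6 0.07
```

```bash
python3 -m handwheel '[0.0009,0.0012,0.02,0,0,0,0,0,0.04,0,0,0,0,0,0.05,0,0,0,0,0,0.04,0,0,0,0,0,0.02,0,0,0,0,0,0,0,0,0,0,0,0,0,0,0,0,0,0,0,0,0]' | tail -3
python3 -m handwheel '[0,0,0.01,0,0,0,0,0,0.01,0,0,0,0,0,0.01,0,0,0,0,0,0.01,0,0,0,0,0,0.008,0,0,0,0,0,0.005,0,0,0,0,0,0.003,0,0,0,0,0,0,0,0,0]'
python3 -m handwheel '[0,0,0.001,0,0,0,0,0,0.001,0,0,0,0,0,0,0,0,0,0,0,0,0,0,0,0,0,0,0,0,0,0,0,0,0,0,0,0,0,0,0,0,0,0,0,0,0,0,0]'
```

```text
ft_force: [-0.7, -0.3, -1.0]
grip_width: 0.0261
gripper_force: 25.0
clock: 51.82
eef_pos: [0.4973, -0.0471, 0.0955]
orientation: [-0.0, 0.777, 0.63, -0.0]
ft_force: [-0.3, -0.0, -0.5]
grip_width: 0.0261
gripper_force: 25.0
clock: 52.48
eef_pos: [0.4974, -0.0471, 0.0949]
orientation: [0.0, 0.777, 0.63, 0.0]
ft_force: [-0.6, -0.0, -0.8]
grip_width: 0.0261
gripper_force: 25.0
```

```bash
python3 -m handwheel '[0,0,0,0,0,0.1154,0,0,0,0,0,0.1154,0,0,0,0,0,0.1154,0,0,0,0,0,0.1154,0,0,0,0,0,0.1154,0,0,0,0,0,0.1154,0,0,0,0,0,0.1154,0,0,0,0,0,0.1154]' | head -4
python3 -m handwheel '[0,0,0,0,0,0.1154,0,0,0,0,0,0.1154,0,0,0,0,0,0.1154,0,0,0,0,0,0.1154,0,0,0,0,0,0.1154,0,0,0,0,0,0,0,0,0,0,0,0,0,0,0,0,0,0]'
python3 -m handwheel '[0,0,0,0,0,0,0,0,0,0,0,0,0,0,0,0,0,0,0,0,0,0,0,0,0,0,0,0,0,0,0,0,0,0,0,0,0,0,0,0,0,0,0,0,0,0,0,0]' 129 | tail -2
python3 -m handwheel '[0,0,-0.02,0,0,0,0,0,-0.03,0,0,0,0,0,-0.05,0,0,0,0,0,-0.05,0,0,0,0,0,-0.05,0,0,0,0,0,-0.05,0,0,0,0,0,-0.02,0,0,0,0,0,0,0,0,0]' | head -2
python3 plan.py 0.5382 -0.3166 0.054 -94
```

```text
clock: 53.15
eef_pos: [0.4974, -0.0471, 0.0949]
orientation: [-0.0, 0.981, 0.194, -0.0]
ft_force: [-0.1, -0.5, 0.8]
clock: 53.82
eef_pos: [0.4974, -0.0471, 0.0949]
orientation: [0.0, 0.995, -0.102, -0.0]
ft_force: [0.0, 0.6, -1.4]
grip_width: 0.0258
gripper_force: 25.0
grip_width: 0.0455
gripper_force: 0.0
clock: 55.15
eef_pos: [0.4986, -0.0473, 0.2326]
pos [ 0.4986 -0.0473  0.2326] yaw -101.94 shift units(cur frame) [0.1873 0.5107 0.3579] (aft turn) [0.1165 0.5318 0.3573] rotvec units [ 0.     -0.0042 -0.1323] q6 1.64
```

```bash
python3 -m handwheel '[0,0,0,0,0,-0.066,0,0,0,0,0,-0.066,0.0146,0.0665,0,0,0,0,0.0146,0.0665,0,0,0,0,0.0146,0.0665,0,0,0,0,0.0146,0.0665,0,0,0,0,0.0146,0.0665,0,0,0,0,0.0146,0.0665,0,0,0,0]' 0 | head -2
python3 -m handwheel '[0.0146,0.0665,0,0,0,0,0.0146,0.0665,0,0,0,0,0,0,0,0,0,0,0,0,0,0,0,0,0,0,0,0,0,0,0,0,0,0,0,0,0,0,0,0,0,0,0,0,0,0,0,0]'|head -2
python3 plan.py 0.5382 -0.3166 0.054 -94
python3 rack.py
```

```text
clock: 55.82
eef_pos: [0.5265, -0.2506, 0.2283]
clock: 56.48
eef_pos: [0.5371, -0.3157, 0.2298]
pos [ 0.5371 -0.3157  0.2298] yaw -93.96 shift units(cur frame) [0.0025 0.0017 0.3516] (aft turn) [0.0024 0.0017 0.3516] rotvec units [-0.0001  0.0001  0.0006] q6 1.07
0.062 [ 0.5387 -0.317 ] [25.1219 37.5582] 86.11 px [280.6154 195.1615]
0.062 [ 0.5906 -0.3217] [25.8211 37.7064] 83.21 px [281.9638 137.0652]
0.07 [ 0.5386 -0.3171] [16.7083 17.39  ] 41.59 px [280.6604 197.3396]
0.07 [ 0.5906 -0.3217] [16.8916 16.8281] 41.41 px [282.0357 138.    ]
0.07 [ 0.6933 -0.2241] [21.2985  3.4074] 19.88 px [149.5179  13.3571]
0.022 [ 0.3893 -0.3038] [53.7567 19.1792] 86.12 px [277.4245 317.0144]
0.022 [ 0.537  -0.3173] [ 54.9518 194.6645] 85.09 px [280.6    179.0977]
```

```bash
python3 -m handwheel '[0.0033,0.0025,0.05,0,0,0,0,0,0.06,0,0,0,0,0,0.06,0,0,0,0,0,0.06,0,0,0,0,0,0.06,0,0,0,0,0,0.04,0,0,0,0,0,0.0216,0,0,0,0,0,0,0,0,0]' | head -2
python3 -m handwheel '[0,0,0,0,0,0,0,0,0,0,0,0,0,0,0,0,0,0,0,0,0,0,0,0,0,0,0,0,0,0,0,0,0,0,0,0,0,0,0,0,0,0,0,0,0,0,0,0]' 255 25 | tail -2
python3 -m handwheel '[0,0,0,0,0,0,0,0,0,0,0,0,0,0,0,0,0,0,0,0,0,0,0,0,0,0,0,0,0,0,0,0,0,0,0,0,0,0,0,0,0,0,0,0,0,0,0,0]'
python3 -m handwheel '[0,0,-0.02,0,0,0,0,0,-0.04,0,0,0,0,0,-0.04,0,0,0,0,0,-0.04,0,0,0,0,0,-0.05,0,0,0,0,0,-0.05,0,0,0,0,0,-0.05,0,0,0,0,0,-0.02,0,0,0]' | tail -3
python3 -m handwheel '[0,0,0,0,0,-0.1139,0,0,0,0,0,-0.1139,0,0,0,0,0,-0.1139,0,0,0,0,0,-0.1139,0,0,0,0,0,-0.1139,0,0,0,0,0,-0.1139,0,0,0,0,0,-0.1139,0,0,0,0,0,-0.1139]' | head -2
python3 -m handwheel '[0,0,0,0,0,-0.1139,0,0,0,0,0,-0.1139,0,0,0,0,0,-0.1139,0,0,0,0,0,-0.1139,0,0,0,0,0,0,0,0,0,0,0,0,0,0,0,0,0,0,0,0,0,0,0,0]' | tail -3
python3 plan.py 0.5252 0.0816 0.205 -12.0
```

```text
clock: 57.2
eef_pos: [0.5376, -0.317, 0.0521]
grip_width: 0.0405
gripper_force: 0.0
clock: 58.53
eef_pos: [0.5386, -0.3179, 0.054]
orientation: [-0.0, 0.999, -0.035, -0.0]
ft_force: [0.4, -0.2, -0.6]
grip_width: 0.0259
gripper_force: 25.0
ft_force: [0.3, -0.7, 0.5]
grip_width: 0.026
gripper_force: 25.0
clock: 59.87
eef_pos: [0.5384, -0.3177, 0.2087]
ft_force: [0.1, 0.8, -0.7]
grip_width: 0.0259
gripper_force: 25.0
pos [ 0.5385 -0.3179  0.209 ] yaw -12.18 shift units(cur frame) [ 0.7753 -0.1946  0.008 ] (aft turn) [ 0.7759 -0.1922  0.008 ] rotvec units [-0.0001 -0.     -0.003 ] q6 -0.36
```

```bash
python3 -m handwheel '[0.0776,-0.0192,0,0,0,-0.003,0.0776,-0.0192,0,0,0,0,0.0776,-0.0192,0,0,0,0,0.0776,-0.0192,0,0,0,0,0.0776,-0.0192,0,0,0,0,0.0776,-0.0192,0,0,0,0,0.0776,-0.0192,0,0,0,0,0.0776,-0.0192,0,0,0,0]' | head -2
python3 -m handwheel '[0.0776,-0.0192,0,0,0,0,0.0776,-0.0192,0,0,0,0,0,0,0,0,0,0,0,0,0,0,0,0,0,0,0,0,0,0,0,0,0,0,0,0,0,0,0,0,0,0,0,0,0,0,0,0]'|head -2
cat > chk.py <<'E'
from h import *
f=grab('wrist'); W=cloud(f); np.set_printoptions(precision=4,suppress=True)
near=np.hypot(W[...,0]-.5113,W[...,1]-.0171)<.1
for z,am in ((.103,60),(.110,200)):
    m=(near&(abs(W[...,2]-z)<.003)).astype(np.uint8); k,_=cv2.findContours(m,0,1)
    for c in k:
        if cv2.contourArea(c)>am:
            P=np.array([plane(f,u,v,z)[:2] for u,v in c[:,0]]).astype(np.float32); b=cv2.minAreaRect(P); print(z,np.array(b[0]),np.array(b[1])*1000,round(b[2],1))
E
python3 chk.py; python3 car.py 0.511 0.017 0.063
python3 plan.py 0.5252 0.0816 0.095 -12.0
```

```text
clock: 61.2
eef_pos: [0.5268, 0.0035, 0.2093]
clock: 61.87
eef_pos: [0.5244, 0.0805, 0.209]
plate px 4492 top px 0 edge [168 172] [340 386]
 rect ((0.5143424868583679, 0.0300295352935791), (0.1590387523174286, 0.15963023900985718), 32.99363708496094) zmed 0.06299048280735997
pos [0.5244 0.0808 0.209 ] yaw -11.91 shift units(cur frame) [0.0019 0.0013 0.2281] (aft turn) [0.0019 0.0013 0.2281] rotvec units [-0.      0.      0.0015] q6 0.32
```

```bash
python3 -m handwheel '[0.0019,0.0013,0.02,0,0,0,0,0,0.04,0,0,0,0,0,0.05,0,0,0,0,0,0.04,0,0,0,0,0,0.02,0,0,0,0,0,0,0,0,0,0,0,0,0,0,0,0,0,0,0,0,0]' | tail -3
python3 -m handwheel '[0,0,0.01,0,0,0,0,0,0.01,0,0,0,0,0,0.01,0,0,0,0,0,0.01,0,0,0,0,0,0.008,0,0,0,0,0,0.005,0,0,0,0,0,0.003,0,0,0,0,0,0,0,0,0]'
python3 -m handwheel '[0,0,0.001,0,0,0,0,0,0.001,0,0,0,0,0,0,0,0,0,0,0,0,0,0,0,0,0,0,0,0,0,0,0,0,0,0,0,0,0,0,0,0,0,0,0,0,0,0,0]'
```

```text
ft_force: [0.9, 0.2, -0.9]
grip_width: 0.0258
gripper_force: 25.0
clock: 63.3
eef_pos: [0.525, 0.0823, 0.0957]
orientation: [-0.0, 0.776, 0.63, -0.0]
ft_force: [0.1, 0.7, -0.9]
grip_width: 0.026
gripper_force: 25.0
clock: 63.97
eef_pos: [0.5252, 0.0823, 0.0951]
orientation: [0.0, 0.776, 0.63, 0.0]
ft_force: [0.3, 0.3, 0.3]
grip_width: 0.0263
gripper_force: 25.0
```

```bash
python3 -m handwheel '[0,0,0,0,0,0.1154,0,0,0,0,0,0.1154,0,0,0,0,0,0.1154,0,0,0,0,0,0.1154,0,0,0,0,0,0.1154,0,0,0,0,0,0.1154,0,0,0,0,0,0.1154,0,0,0,0,0,0.1154]' | head -4
python3 -m handwheel '[0,0,0,0,0,0.1154,0,0,0,0,0,0.1154,0,0,0,0,0,0.1154,0,0,0,0,0,0.1154,0,0,0,0,0,0.1154,0,0,0,0,0,0,0,0,0,0,0,0,0,0,0,0,0,0]'
python3 -m handwheel '[0,0,0,0,0,0,0,0,0,0,0,0,0,0,0,0,0,0,0,0,0,0,0,0,0,0,0,0,0,0,0,0,0,0,0,0,0,0,0,0,0,0,0,0,0,0,0,0]' 129 | tail -2
python3 -m handwheel '[0,0,-0.02,0,0,0,0,0,-0.03,0,0,0,0,0,-0.05,0,0,0,0,0,-0.05,0,0,0,0,0,-0.05,0,0,0,0,0,-0.05,0,0,0,0,0,-0.02,0,0,0,0,0,0,0,0,0]' | head -2
python3 plan.py 0.5905 -0.3216 0.054 -96.8
```

```text
clock: 64.63
eef_pos: [0.5251, 0.0823, 0.0951]
orientation: [-0.0, 0.981, 0.195, -0.0]
ft_force: [0.3, -0.4, -0.2]
clock: 65.3
eef_pos: [0.5251, 0.0823, 0.0951]
orientation: [0.0, 0.995, -0.101, -0.0]
ft_force: [-0.2, 0.4, -1.3]
grip_width: 0.026
gripper_force: 25.0
grip_width: 0.0452
gripper_force: 0.0
clock: 66.63
eef_pos: [0.5264, 0.0825, 0.233]
pos [0.5264 0.0825 0.233 ] yaw -101.84 shift units(cur frame) [0.2897 0.7652 0.3581] (aft turn) [0.223  0.7873 0.3579] rotvec units [-0.0012 -0.0042 -0.084 ] q6 1.89
```

```bash
python3 -m handwheel '[0,0,0,0,0,-0.084,0.0223,0.0787,0,0,0,0,0.0223,0.0787,0,0,0,0,0.0223,0.0787,0,0,0,0,0.0223,0.0787,0,0,0,0,0.0223,0.0787,0,0,0,0,0.0223,0.0787,0,0,0,0,0.0223,0.0787,0,0,0,0]' 0 | head -2
python3 -m handwheel '[0.0223,0.0787,0,0,0,0,0.0223,0.0787,0,0,0,0,0.0223,0.0787,0,0,0,0,0,0,0,0,0,0,0,0,0,0,0,0,0,0,0,0,0,0,0,0,0,0,0,0,0,0,0,0,0,0]'|head -2
python3 plan.py 0.5905 -0.3216 0.054 -96.8
python3 rack.py
```

```text
clock: 67.3
eef_pos: [0.5693, -0.2023, 0.2285]
clock: 67.97
eef_pos: [0.5891, -0.3204, 0.2297]
pos [ 0.5891 -0.3204  0.2297] yaw -96.74 shift units(cur frame) [0.0033 0.0022 0.3514] (aft turn) [0.0031 0.0021 0.3514] rotvec units [-0.0003  0.0006  0.0011] q6 1.16
0.062 [ 0.5911 -0.3218] [25.0944 36.5831] 83.34 px [280.5078 194.5234]
0.07 [ 0.5912 -0.3217] [17.0237 17.4162] 83.34 px [280.537  196.9259]
0.07 [ 0.6965 -0.2281] [46.3665 13.3767] 17.74 px [151.3083  85.391 ]
0.022 [ 0.4287 -0.3252] [19.6983 40.342 ] 83.85 px [299.2316 324.6632]
0.022 [ 0.431 -0.29 ] [19.936 44.172] 84.92 px [268.4653 325.3564]
0.022 [ 0.5629 -0.3193] [ 54.9016 143.141 ] 84.93 px [280.9762 207.1286]
```

```bash
python3 -m handwheel '[0.0041,0.0024,0.05,0,0,0,0,0,0.06,0,0,0,0,0,0.06,0,0,0,0,0,0.06,0,0,0,0,0,0.06,0,0,0,0,0,0.04,0,0,0,0,0,0.0214,0,0,0,0,0,0,0,0,0]' | head -2
python3 -m handwheel '[0,0,0,0,0,0,0,0,0,0,0,0,0,0,0,0,0,0,0,0,0,0,0,0,0,0,0,0,0,0,0,0,0,0,0,0,0,0,0,0,0,0,0,0,0,0,0,0]' 255 25 | tail -2
python3 -m handwheel '[0,0,0,0,0,0,0,0,0,0,0,0,0,0,0,0,0,0,0,0,0,0,0,0,0,0,0,0,0,0,0,0,0,0,0,0,0,0,0,0,0,0,0,0,0,0,0,0]'
python3 -m handwheel '[0,0,-0.02,0,0,0,0,0,-0.04,0,0,0,0,0,-0.04,0,0,0,0,0,-0.04,0,0,0,0,0,-0.05,0,0,0,0,0,-0.05,0,0,0,0,0,-0.05,0,0,0,0,0,-0.02,0,0,0]' | tail -3
python3 plan.py 0.5758 0.0032 0.205 -102
```

```text
clock: 68.68
eef_pos: [0.5902, -0.3218, 0.0523]
grip_width: 0.0408
gripper_force: 0.0
clock: 70.02
eef_pos: [0.5911, -0.323, 0.0544]
orientation: [-0.0, 0.998, -0.059, -0.0]
ft_force: [-0.2, 0.7, -0.0]
grip_width: 0.0255
gripper_force: 25.0
ft_force: [0.1, -0.2, -0.6]
grip_width: 0.0262
gripper_force: 25.0
pos [ 0.5922 -0.3237  0.2136] yaw -96.81 shift units(cur frame) [-0.1102 -0.6453  0.0157] (aft turn) [-0.1681 -0.6327  0.0172] rotvec units [ 0.0015 -0.0039  0.0866] q6 1.15
```

```bash
python3 -m handwheel '[0,0,0,0,0,0.0866,-0.021,-0.0791,0,0,0,0,-0.021,-0.0791,0,0,0,0,-0.021,-0.0791,0,0,0,0,-0.021,-0.0791,0,0,0,0,-0.021,-0.0791,0,0,0,0,-0.021,-0.0791,0,0,0,0,-0.021,-0.0791,0,0,0,0]' | head -2
python3 -m handwheel '[-0.021,-0.0791,0,0,0,0,0,0,0,0,0,0,0,0,0,0,0,0,0,0,0,0,0,0,0,0,0,0,0,0,0,0,0,0,0,0,0,0,0,0,0,0,0,0,0,0,0,0]'|head -2
python3 plan.py 0.5758 0.0032 0.095 -102
python3 - <<'E'
from h import *
for n in ('scene','side'):
    f=grab(n); W=cloud(f); P=W[(np.hypot(W[...,0]-.5113,W[...,1]-.0171)<.098)&(abs(W[...,2]-.063)<.004)]
    # arm axis phase via 4-fold harmonic of far points
    d=P[:,:2]-[.5113,.0171]; r_=np.hypot(*d.T); k=r_>.07; z=np.exp(4j*np.arctan2(d[k,1],d[k,0])).mean(); print(n,k.sum(),np.degrees(np.angle(z))/4,np.median(P[:,2]))
E
```

```text
clock: 71.35
eef_pos: [0.576, -0.0351, 0.2092]
clock: 72.02
eef_pos: [0.5748, 0.0031, 0.2093]
pos [0.5748 0.0031 0.2093] yaw -102.07 shift units(cur frame) [ 0.0019 -0.0005  0.2286] (aft turn) [ 0.0019 -0.0005  0.2286] rotvec units [ 0.      0.0001 -0.0011] q6 1.75
scene 256 -12.676504521492296 0.06324741798605504
side 475 -10.222164294283107 0.06369940392257967
```

Carrier yaw is unchanged at about −12° (biased either way by partial views), so I insert D.

```bash
python3 -m handwheel '[0.0019,-0.0005,0.02,0,0,0,0,0,0.04,0,0,0,0,0,0.05,0,0,0,0,0,0.04,0,0,0,0,0,0.02,0,0,0,0,0,0,0,0,0,0,0,0,0,0,0,0,0,0,0,0,0]' | tail -3
python3 -m handwheel '[0,0,0.01,0,0,0,0,0,0.01,0,0,0,0,0,0.01,0,0,0,0,0,0.01,0,0,0,0,0,0.008,0,0,0,0,0,0.005,0,0,0,0,0,0.003,0,0,0,0,0,0,0,0,0]'
python3 -m handwheel '[0,0,0.001,0,0,0,0,0,0.001,0,0,0,0,0,0,0,0,0,0,0,0,0,0,0,0,0,0,0,0,0,0,0,0,0,0,0,0,0,0,0,0,0,0,0,0,0,0,0]'
```

```text
ft_force: [0.2, 0.5, -1.1]
grip_width: 0.0259
gripper_force: 25.0
clock: 73.45
eef_pos: [0.5756, 0.004, 0.096]
orientation: [0.0, 0.995, -0.105, -0.0]
ft_force: [0.2, 0.3, 0.2]
grip_width: 0.026
gripper_force: 25.0
clock: 74.12
eef_pos: [0.5758, 0.0039, 0.0954]
orientation: [0.0, 0.995, -0.105, 0.0]
ft_force: [-0.5, -0.2, 0.0]
grip_width: 0.026
gripper_force: 25.0
```

```bash
python3 -m handwheel '[0,0,0,0,0,-0.1154,0,0,0,0,0,-0.1154,0,0,0,0,0,-0.1154,0,0,0,0,0,-0.1154,0,0,0,0,0,-0.1154,0,0,0,0,0,-0.1154,0,0,0,0,0,-0.1154,0,0,0,0,0,-0.1154]' | head -4
python3 -m handwheel '[0,0,0,0,0,-0.1154,0,0,0,0,0,-0.1154,0,0,0,0,0,-0.1154,0,0,0,0,0,-0.1154,0,0,0,0,0,-0.1154,0,0,0,0,0,0,0,0,0,0,0,0,0,0,0,0,0,0]'
python3 -m handwheel '[0,0,0,0,0,0,0,0,0,0,0,0,0,0,0,0,0,0,0,0,0,0,0,0,0,0,0,0,0,0,0,0,0,0,0,0,0,0,0,0,0,0,0,0,0,0,0,0]' 129 | tail -2
python3 -m handwheel '[0,0,-0.02,0,0,0,0,0,-0.03,0,0,0,0,0,-0.05,0,0,0,0,0,-0.05,0,0,0,0,0,-0.06,0,0,0,0,0,-0.06,0,0,0,0,0,-0.06,0,0,0,0,0,-0.04,0,0,0]' | head -2
python3 -m handwheel '[-0.03,-0.033,0,0,0,0,-0.03,-0.033,0,0,0,0,-0.03,-0.033,0,0,0,0,-0.03,-0.033,0,0,0,0,0,0,0,0,0,0,0,0,0,0,0,0,0,0,0,0,0,0,0,0,0,0,0,0]' | head -2
python3 chk.py; python3 car.py 0.511 0.017 0.063 w8.png; python3 -c "
from h import *
f=grab('scene'); cv2.imwrite('pics/final.png',cv2.resize(f['img'][130:280,140:380],None,fx=3,fy=3)[:,:,::-1])"
```

```text
clock: 74.78
eef_pos: [0.5757, 0.004, 0.0954]
orientation: [-0.0, 0.928, 0.372, -0.0]
ft_force: [-0.5, -0.4, -1.3]
clock: 75.45
eef_pos: [0.5757, 0.0039, 0.0954]
orientation: [-0.0, 0.778, 0.628, -0.0]
ft_force: [-0.1, 0.2, -0.8]
grip_width: 0.0258
gripper_force: 25.0
grip_width: 0.0451
gripper_force: 0.0
clock: 76.78
eef_pos: [0.5763, 0.004, 0.2842]
clock: 77.45
eef_pos: [0.4994, -0.0408, 0.2808]
0.103 [ 0.4977 -0.0458] [25.4143 37.3735] 78.1
0.103 [0.5112 0.0169] [12.4204 12.1932] 43.6
0.103 [0.5754 0.0041] [37.2235 26.0532] 77.8
0.103 [0.4475 0.0319] [37.0237 26.0006] 78.1
0.103 [0.5246 0.0832] [25.3049 37.7779] 78.1
0.11 [ 0.4977 -0.0456] [17.4262 17.3915] 33.6
0.11 [0.5756 0.0041] [16.4286 17.8382] 78.1
0.11 [0.4477 0.032 ] [16.3944 17.7352] 78.1
0.11 [0.5116 0.0177] [43.2018 43.97  ] 78.1
0.11 [0.5246 0.0833] [17.7562 16.744 ] 78.1
plate px 10950 top px 2584 edge [ 27 183] [219 374]
 hole [ 0.4968 -0.0489] [43.5259 44.1573] 78.07853698730469
 hole [0.5773 0.0015] [44.6664 42.7826] 78.0995101928711
 hole [0.4449 0.031 ] [43.562  42.8657] 78.09137725830078
 hole [0.5111 0.0153] [52.6046 52.4309] 78.1002426147461
 hole [0.5246 0.0839] [42.1066 44.2574] 78.11259460449219
 hubtop [0.5115 0.0173] [44.0724 43.8948] 78.10004425048828 0.1104826760057934
 rect ((0.5118849277496338, 0.017465859651565552), (0.17653831839561462, 0.17781634628772736), 33.25101852416992) zmed 0.0630547656563456
```

View pics/w8.png

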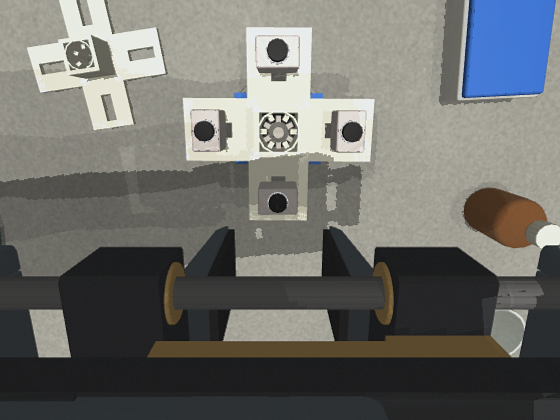

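View pics/final.png

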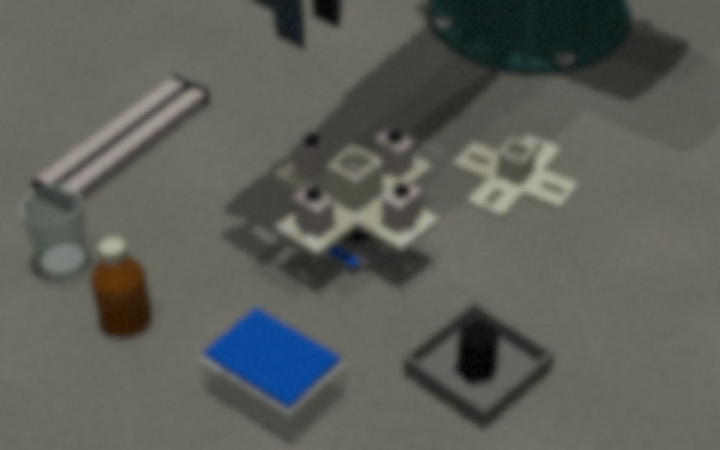

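All four holders, at (278,50), (205,131), (351,131) and (277,203) in the wrist view, stand across their slots with body tops at 103 mm. The hub top is at 110 mm, the cap is in the tray, the rack is empty and the bystanders are untouched.

```bash
python3 -c "
from h import *
print(r.sign_off())"
```

```text
the job is handed in; nothing more can be done
None
```

The job is done and handed in at about 77 s of the 210 s: the cap is in the tray, the carrier sits fully home on the drive, and all four holders are locked in its slots, with the bottle, beaker and tip box untouched.

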